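Assemble the test sieve stack on the shaker

TASK

Build up the sieve set on the sieve shaker, one piece at a time from the bottom: first the receiving pan into the shaker's seat ring, then the fine-mesh sieve, then the coarse-mesh sieve, and last the lid with its knob up, each set fully home in the rim below so that the stack is straight. Leave the beaker, dish, wash bottle, jar and brush where they are.

Things in the scene. Friction and masses are not known exactly. Their poses are not given: they have to be found in the camera images.
- pan_mid (a point): Receiving pan: lowest of three round steel cups, 30 mm high, plain closed floor, stands upright. Point: on its axis, 15 mm above its underside; z up. Grip 62 mm wide at 8 to 18 mm above the underside; top rim 58 mm outside, 52 mm inside, open. Under it an 8 mm high skirt, tapering from 47 to 42 mm, drops into the rim below, and the 62 mm body then rests on that rim. Round: any yaw.
- fine_mid (a point): Fine sieve: round steel cup 40 mm high whose floor is a close mesh (about 3 mm pitch), stands upright. Point: on its axis, 20 mm above its underside; z up. 62 mm wide at 8 to 26 mm above the underside, above that the 58 mm rim. Same skirt, rim and nesting as the pan, so it also sinks 8 mm into the rim below.
- coarse_mid (a point): Coarse sieve: tallest steel cup, 54 mm high, floor a wide mesh (about 10 mm pitch), stands upright. Point: on its axis, 27 mm above its underside; z up. 62 mm wide at 8 to 38 mm above the underside, above that the 58 mm rim. Same skirt, rim and nesting as the pan, so it also sinks 8 mm into the rim below.
- lid_mid (a point): Lid: steel disc 62 mm wide with a black knob, 46 mm high overall, knob up. Point: on its axis, 23 mm above its underside; z up. From the underside: skirt as on the pan 0 to 8 mm, disc 8 to 14 mm, round knob 22 mm in diameter 14 to 46 mm. Take it by the knob, fingertips above the disc. Sinks 8 mm into the rim below.
- shaker_seat (a point): Seat of the sieve shaker, a fixed grey machine 140 x 140 mm with a round 110 mm plate on top, 56 mm above the bench; on the plate an open ring 12 mm high, 58 mm outside, 52 mm inside. Point: centre of the ring's mouth, 68 mm above the bench; z up. Stands left or right; at the other side is a white balance whose weighing pan has no ring.
- beaker: Small glass beaker, 42 mm wide, 58 mm high, among the sieve parts; leave it. Origin: centre of its underside.
- dish: White porcelain dish, 72 mm wide, 22 mm high, among the sieve parts; leave it. Origin: centre of its underside.
- wash_bottle: White plastic wash bottle with red cap and spout, 62 mm wide, 165 mm high; leave it. Origin: centre of its underside.
- jar: Amber glass jar with black cap, 48 mm wide, 70 mm high; leave it. Origin: centre of its underside.
- sieve_brush: Brush, 170 mm long, lying across the far side of the bench; leave it. Origin: middle of its underside.
Not all that is in view belongs to the job. What is shaped like the part that bears pan_mid but red or turquoise is not meant.

How it is judged (in metres and radians):
On the way, in this order (a step that is already met when the one before it is completed fails the run):
1. the receiving pan is seated in the shaker's ring (horizontal distance between pan_mid and shaker_seat below 0.005 m and z of pan_mid in the frame of shaker_seat between 0.003 and 0.01 m and angle between pan_mid's own z axis and vertical below 0.08 rad), for 0.2 s.
2. the fine sieve is nested on the pan (all of step 1 and horizontal distance between fine_mid and pan_mid below 0.005 m and z of fine_mid in the frame of pan_mid between 0.023 and 0.03 m and angle between fine_mid's own z axis and vertical below 0.08 rad), for 0.2 s.
3. the coarse sieve is nested on the fine sieve (all of step 2 and horizontal distance between coarse_mid and fine_mid below 0.005 m and z of coarse_mid in the frame of fine_mid between 0.035 and 0.042 m and angle between coarse_mid's own z axis and vertical below 0.08 rad), for 0.2 s.
4. the lid is nested on the coarse sieve (all of step 3 and horizontal distance between lid_mid and coarse_mid below 0.005 m and z of lid_mid in the frame of coarse_mid between 0.038 and 0.045 m and angle between lid_mid's own z axis and vertical below 0.08 rad), for 0.2 s.
At the end, for the whole second after the job is handed in: Pan in the shaker's seat ring, fine sieve on the pan, coarse sieve on the fine sieve, lid on the coarse sieve: each within 5 mm of the axis of the one below, within 3 mm of fully down (4 mm the other way), tilted less than 0.08 rad, and at rest (below 0.02 m/s) (all of step 4 and linear speed of each of pan, fine, coarse, lid below 0.02 m/s); the robot touches nothing.
It fails at once if the beaker is shifted by more than 30 mm (distance of beaker from where it was at the start of the episode above 0.03 m).
It fails at once if the dish is shifted by more than 30 mm (distance of dish from where it was at the start of the episode above 0.03 m).
It fails at once if the wash bottle is shifted by more than 30 mm (distance of wash_bottle from where it was at the start of the episode above 0.03 m).
It fails at once if the jar is shifted by more than 30 mm (distance of jar from where it was at the start of the episode above 0.03 m).
It fails at once if the brush is shifted by more than 30 mm (distance of sieve_brush from where it was at the start of the episode above 0.03 m).
It also fails if it takes over 96 s, if anything falls off the work surface, if the arm or the gripper's body presses on something with over 40 N, if the wrist force passes 120 N, or if a joint passes its speed limit or range.

ROBOT

A 6-joint arm with a two-finger parallel gripper is mounted at the origin on the work surface. World frame = base frame: x ahead of the robot, y to its left, z up, the work surface at z = 0. Lengths are in mm, angles in rad, forces in N, time in s.
With the tool pointing down it reaches from about 275 to 750 mm from the base axis. Payload 10.2 kg.
Tool frame: the origin (TCP) lies midway between the tips of the shut fingers; the grasp point (between the pads) lies grasp_offset behind it (grasp_offset is the distance from the TCP to the grasp point, in mm); x points along the fingers, z is the direction in which the jaws open and shut, and the axes are right-handed (so a half turn about x gives the same grasp; the last joint's range is limited). The gripper opens to 85 mm and grips with 20 to 120 N. Pads are 22 mm wide; open, the fingers measure 114 mm over their backs; the gripper's body (76 mm by 85 mm) begins 54 mm behind the grasp point. The pads swing forward as they close: fully open they stand 13 mm farther back than shut.
Start: joints at [-1.509, 0.313, 1.498, -0, 1.331, -0.223], TCP at [147.494, -503.862, 193.794] pointing down, gripper open.
Joint ranges: [-2.94, 2.94], [-0.97, 2.17], [0.19, 2.56], [-1.23, 4.37], [0.02, 3.11], [-2.88, 2.88]. Speed limits (rad/s): [2.39, 2.39, 3.01, 3.14, 3.14, 3.14].

INTERFACE

Orientations are given as a unit quaternion [w, x, y, z].
In Python, from rig import sense, capture, calibration, finish_job, grasp_offset gives the robot as it stands.
- The arm moves only by the shell command python3 -m jog 'ROWS' [FORCE]. ROWS is JSON, a list of rows, each an object with "linear": the shift along the tool's x, y, z scaled (see below), a list of three; "rotation": the turn, a rotation vector about the tool's x, y, z scaled (see below), a list of three; "grip": the finger opening in mm, from 0 to 85.4. A call has 1 to 20 rows; each row is the pose to reach, as a shift and turn from the pose measured when the call began, along the tool's axes at that moment; what a row does not reach only later rows make up. The controller multiplies each number of a shift by 0.3 m and each number of a turn by 0.5 rad. A row lasts 1/12 s, in which the tool goes at most 41.7 mm and 7.16 degrees, less where a joint would pass 70% of its speed; a pose out of reach is approached as far as the arm can. A call with a number of a shift or a turn outside -1 to 1 is refused whole. A call with a gripper value outside its range is refused whole. The fingers move at their own pace and stop on an object; FORCE is the grip in N (left out, the last holds). Time passes only in rows, so rows that repeat a pose let the fingers close. It gives the time, the measured TCP pose, the force and the opening at its end, in the units of the state.
- sense(): the state, without advancing time (a new reading comes with each control period).
- capture(name): name is "scene" or "side" or "wrist"; returns (picture, depth): 384x512x3 uint8, red, green, blue; 384x512 float32, mm along the optical axis (not along the pixel's ray), 0 where there is no reading.
- calibration(name): a dict with "intrinsics" (3x3 intrinsics, pixels), "world_from_camera" (4x4, takes a point from camera to world coordinates). Camera axes: x right, y up, looking along -z (the intrinsics and any distortion apply to the point x, -y, -z); pixel columns grow to the right and rows downward; lengths in mm; the calibration is good to about 2 mm. The wrist camera is an equidistant fisheye: a pixel r from the principal point sees the ray r / f radians off the axis. A picture is of the moment at which its call begins: read the wrist's pose just before it. calibration takes no time and is no camera call; for the wrist camera it gives the pose at the moment of the call.
- finish_job(): hands the job in, once; it reports no verdict.
The state is a dict: "time_s": time; "joints": joint angles; "dq": joint speeds; "tau": joint torques, N m; "eef_pos": TCP position; "ee_rot": TCP orientation; "force": force on the tool from outside, world axes, zero at the start; "wrist_torque": the same for the moment, N m; "grip_width": opening from 0.0 (shut) to 1.0 (fully open).
Only numpy, scipy, OpenCV 4.12 (cv2) and the standard library are available. Lean on these libraries where they do the work, as an engineer would, in place of code of your own. Each camera call takes 0.05 s, during which the arm holds its last target.

## Working session

There is one attempt and no reset: what is moved stays moved. The work goes in short steps, Python scripts to look and compute and a shell command to move; the robot and the scene stay as the last step left them, time stands still between calls to the robot, and variables do not carry over. Pictures are saved under pics/ and viewed, and the job is handed in when it is done.

```bash
ls -la; mkdir -p pics; python3 - <<'E'
from rig import *
import cv2,numpy as np
print(sense()); print(grasp_offset)
for n in ["scene","side","wrist"]:
    c=calibration(n); print(n,np.round(np.array(c["intrinsics"]),2).tolist(),np.round(np.array(c["world_from_camera"]),4).tolist(),[k for k in c])
    p,d=capture(n); cv2.imwrite(f"pics/{n}0.png",p[:,:,::-1]); np.save(f"pics/{n}0.npy",d); np.save(f"pics/{n}0cal.npy",np.array(c["world_from_camera"]))
    print(d.min(),d.max())
print(sense()["time_s"])
E
```

```text
total 12
drwxr-xr-x  3 agent agent 4096 Dec  6 00:59 .
drwxr-xr-x 23 root  root  4096 Dec  6 00:59 ..
drwxr-xr-x  2 agent agent 4096 Dec  6 00:59 pics
{'time_s': 0.0, 'joints': array([-1.50940174e+00,  3.13459533e-01,  1.49842622e+00, -5.95597393e-07,
        1.33099170e+00, -2.23382784e-01]), 'dq': array([-0.00120328, -0.00049936,  0.0016632 ,  0.00066872,  0.00045625,
        0.0018863 ]), 'tau': array([-5.82662706e-04, -4.12268221e+01, -2.59742314e+01, -1.95150064e-04,
        4.13086731e-03, -2.55658210e-05]), 'eef_pos': array([ 147.473605  , -503.55158957,  193.23431387]), 'ee_rot': array([ 0.56559953,  0.42433178,  0.56618817, -0.42363978]), 'force': array([-0.17626062,  0.60735303,  0.09062921]), 'wrist_torque': array([ 0.0241521 , -0.01695902, -0.06179179]), 'grip_width': 1.0025792017567021}
18.700000000000003
scene [[466.01, 0.0, 254.56], [0.0, 466.01, 180.79], [0.0, 0.0, 1.0]] [[0.8761, -0.355, 0.3262, 1002.7017], [0.482, 0.6595, -0.5768, -665.1699], [-0.0104, 0.6626, 0.7489, 924.3964], [0.0, 0.0, 0.0, 1.0]] ['intrinsics', 'world_from_camera']
0.0 2912.8713
side [[373.71, 0.0, 265.18], [0.0, 373.71, 183.22], [0.0, 0.0, 1.0]] [[0.9671, 0.1339, -0.2165, 391.6624], [-0.2545, 0.484, -0.8372, -871.4434], [-0.0073, 0.8647, 0.5022, 587.309], [0.0, 0.0, 0.0, 1.0]] ['intrinsics', 'world_from_camera']
0.0 3457.7444
wrist [[297.32, 0.0, 258.32], [0.0, 297.32, 188.81], [0.0, 0.0, 1.0]] [[0.2816, 0.9141, 0.2918, 221.8382], [-0.9595, 0.269, 0.0832, -481.8264], [-0.0024, -0.3034, 0.9529, 374.3794], [0.0, 0.0, 0.0, 1.0]] ['intrinsics', 'world_from_camera']
0.0 990.2403
0.15
```

View pics/scene0.png

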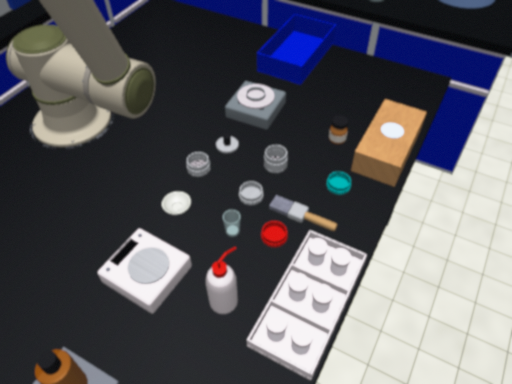

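View pics/side0.png

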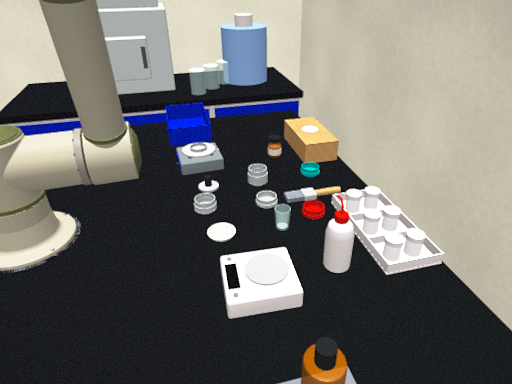

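View pics/wrist0.png

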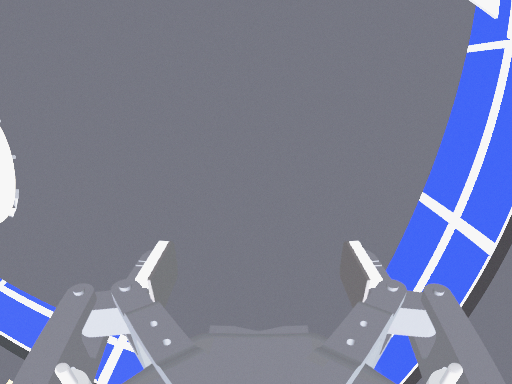

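The scene view shows the pan at (251,192), the fine sieve at about (198,163), the coarse sieve at (275,158), the lid at (227,144) and the shaker ring at (256,93). The dish, beaker, jar, brush and wash bottle are nearby. Next I turn these into positions.

```bash
cat > h.py <<'E'
import numpy as np,cv2
from rig import *
def cloud(n,d,W):
    K=np.array(calibration(n)["intrinsics"]); v,u=np.mgrid[:384,:512]
    c=np.stack([(u-K[0,2])/K[0,0]*d,-(v-K[1,2])/K[1,1]*d,-d],-1)
    return c@W[:3,:3].T+W[:3,3]
def ray(n,u,v,z,W=None):
    c=calibration(n);K=np.array(c["intrinsics"]);W=np.array(c["world_from_camera"]) if W is None else W
    x,y=(u-K[0,2])/K[0,0],(v-K[1,2])/K[1,1]
    if n=="wrist":
        r=np.hypot(x,y); k=np.tan(r)/r if r>1e-9 else 1; x,y=x*k,y*k
    D=W[:3,:3]@np.array([x,-y,-1]); return W[:3,3]+D*(z-W[2,3])/D[2]
E
python3 - <<'E'
from h import *
for n in ["scene","side"]:
    d=np.load(f"pics/{n}0.npy");W=np.load(f"pics/{n}0cal.npy");P=cloud(n,d,W)
    m=(d>0)&(P[...,2]>7)&(P[...,2]<200)&(P[...,0]>150)&(P[...,0]<900)&(abs(P[...,1])<500)
    N,L,S,C=cv2.connectedComponentsWithStats(m.astype(np.uint8))
    for i in range(1,N):
        if S[i,4]<40: continue
        Q=P[L==i]; z=np.percentile(Q[:,2],98); 
        T=Q[Q[:,2]>z-5]
        print(n,S[i].tolist(),"zmax",z.round(1),"lo",np.percentile(Q,2,0).round(0),"hi",np.percentile(Q,98,0).round(0),"topc",((np.percentile(T,2,0)+np.percentile(T,98,0))/2).round(1))
E
python3 - <<'E'
import cv2
for n,(a,b,c,d) in dict(scene=(60,230,170,370),side=(130,250,170,350)).items():
    p=cv2.imread(f"pics/{n}0.png"); cv2.imwrite(f"pics/{n}0z.png",cv2.resize(p[a:b,c:d],None,fx=3.5,fy=3.4))
E
```

```text
scene [257, 50, 48, 34, 844] zmax 73.1 lo [372. 475.   8.] hi [530. 494.  73.] topc [450.4 486.5  71.7]
scene [78, 78, 77, 40, 744] zmax 199.4 lo [157. -57. 141.] hi [305.  74. 199.] topc [230.6  10.  197.2]
scene [225, 81, 61, 48, 1931] zmax 69.3 lo [400. 227.  10.] hi [536. 362.  69.] topc [463.9 299.9  68.8]
scene [351, 99, 65, 83, 2714] zmax 81.4 lo [812. 198.  13.] hi [898. 432.  81.] topc [855.2 317.3  79.1]
scene [329, 115, 19, 29, 428] zmax 75.3 lo [711. 273.   9.] hi [753. 315.  75.] topc [730.2 297.9  73.5]
scene [216, 133, 22, 20, 324] zmax 49.6 lo [441.  91.  10.] hi [500. 149.  50.] topc [471.2 120.1  48.3]
scene [264, 145, 23, 28, 552] zmax 58.0 lo [598.  88.  12.] hi [654. 146.  58.] topc [625.1 117.6  56.7]
scene [187, 152, 23, 24, 468] zmax 44.1 lo [421. -21.  11.] hi [478.  36.  44.] topc [449.1   9.1  42.2]
scene [326, 171, 25, 24, 448] zmax 33.9 lo [775.  99.  11.] hi [830. 157.  34.] topc [801.6 128.2  32.1]
scene [239, 181, 24, 24, 462] zmax 34.7 lo [593. -38.  11.] hi [648.  19.  35.] topc [619.   -9.2  32.9]
scene [161, 191, 30, 23, 475] zmax 26.9 lo [ 440. -1
[... 1531 characters left out ...]
5.  20.] topc [758.5  -3.   18. ]
side [324, 187, 106, 85, 4303] zmax 138.9 lo [ 678. -350.    8.] hi [896. -59. 139.] topc [ 706.9 -277.6  149.7]
side [256, 191, 35, 38, 650] zmax 56.9 lo [ 591. -141.    9.] hi [647.  19.  57.] topc [ 630.1 -121.1   55.2]
side [302, 200, 23, 19, 357] zmax 30.0 lo [ 699. -121.    8.] hi [754. -64.  30.] topc [726.9 -91.6  27.9]
side [208, 223, 28, 19, 355] zmax 21.7 lo [ 440. -159.    7.] hi [503. -93.  22.] topc [ 471.6 -125.8   19.5]
side [404, 229, 20, 27, 380] zmax 57.1 lo [ 874. -320.    9.] hi [ 899. -284.   57.] topc [ 886.9 -300.5   55. ]
side [220, 247, 84, 71, 4470] zmax 53.1 lo [ 448. -386.   11.] hi [ 591. -252.   53.] topc [ 536.3 -315.7   51.6]
```

View pics/scene0z.png

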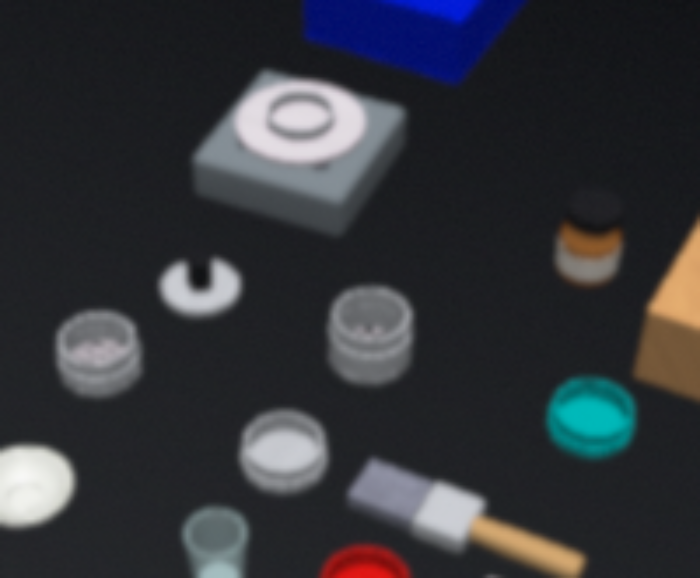

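View pics/side0z.png

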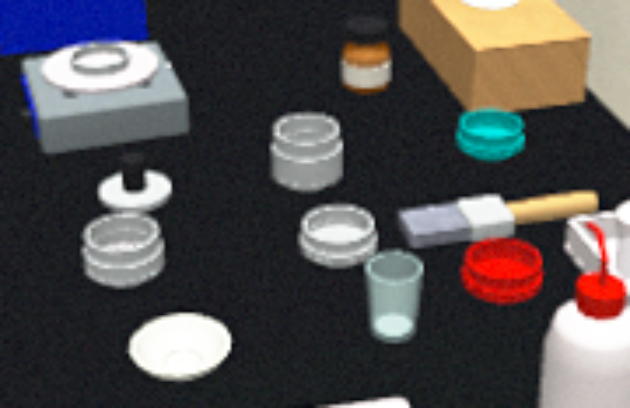

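Everything shows up in both views with heights that fit. Pan is about (619,-9), fine (450,9), coarse (624,117), lid (471,120) and seat (463,299). Next, a wrist view from above the group to refine these.

```bash
cat >> h.py <<'E'
from scipy.spatial.transform import Rotation as Ro
def st():
    s=sense(); q=s["ee_rot"]; return np.array(s["eef_pos"]),Ro.from_quat([q[1],q[2],q[3],q[0]]),s
def plan(x,y,z,jaw=None):
    """units shift + rotation to bring TCP to x,y,z, tool down, jaw axis at world angle jaw (deg, mod 180)"""
    p,R,s=st(); M=R.as_matrix()
    lin=M.T@(np.array([x,y,z])-p)/300
    if jaw is None: jaw=np.degrees(np.arctan2(M[1,2],M[0,2]))
    out=[]
    for a in (jaw,jaw+180):
        zc=np.array([np.cos(np.radians(a)),np.sin(np.radians(a)),0]);xc=np.array([0,0,-1.]);T=np.stack([xc,np.cross(zc,xc),zc],1)
        out.append((R.inv()*Ro.from_matrix(T)).as_rotvec()/0.5)
    rv=min(out,key=np.linalg.norm)
    print("t",round(s["time_s"],2),"tcp",p.round(1),"jaw",np.degrees(np.arctan2(M[1,2],M[0,2])).round(1),"down",M[:,0].round(3),"F",np.round(s["force"],1),"g",round(s["grip_width"]*85.4,1),"j",np.round(s["joints"],2))
    print("lin",lin.round(4),"rot",rv.round(4), "| dist",np.linalg.norm(lin*300).round(0),"alt rot",max(out,key=np.linalg.norm).round(3))
E
python3 -c "
from h import *
plan(500,20,260,90)"
```

```text
t 0.15 tcp [ 147.5 -503.6  193.4] jaw -73.7 down [-0.     0.001 -1.   ] F [-0.2 -1.   0.3] g 85.6 j [-1.51  0.31  1.5  -0.    1.33 -0.22]
lin [-0.2205  1.6182 -1.3451] rot [ 5.696e-01 -2.000e-03 -1.000e-04] | dist 635.0 alt rot [-5.714e+00  0.000e+00 -3.000e-03]
```

```bash
python3 -m jog '[{"linear":[-0.22,0.3,-0.25],"rotation":[0.2,0,0],"grip":85},{"linear":[-0.22,0.6,-0.5],"rotation":[0.4,0,0],"grip":85},{"linear":[-0.22,0.95,-0.79],"rotation":[0.57,0,0],"grip":85},{"linear":[-0.22,0.95,-0.79],"rotation":[0.57,0,0],"grip":85},{"linear":[-0.22,0.95,-0.79],"rotation":[0.57,0,0],"grip":85},{"linear":[-0.22,0.95,-0.79],"rotation":[0.57,0,0],"grip":85},{"linear":[-0.22,0.95,-0.79],"rotation":[0.57,0,0],"grip":85},{"linear":[-0.22,0.95,-0.79],"rotation":[0.57,0,0],"grip":85},{"linear":[-0.22,0.95,-0.79],"rotation":[0.57,0,0],"grip":85},{"linear":[-0.22,0.95,-0.79],"rotation":[0.57,0,0],"grip":85}]' 60; python3 -c "
from h import *
plan(500,20,260,90)"
```

```text
time_s: 0.98
eef_pos: [356.8, -191.7, 260.6]
ee_rot: [0.502, 0.499, 0.501, -0.498]
force: [0.2, -1.2, 0.5]
grip_width: 0.995
t 0.98 tcp [ 356.8 -191.7  260.6] jaw -89.7 down [ 0.002  0.001 -1.   ] F [ 0.2 -1.2  0.5] g 85.0 j [-0.79 -0.01  1.7   0.    1.45  0.78]
lin [ 0.0038  0.4814 -0.7028] rot [ 0.0114 -0.002  -0.004 ] | dist 256.0 alt rot [-6.272e+00  6.000e-03 -3.000e-03]
```

```bash
python3 -m jog '[{"linear":[0.0,0.14,-0.2],"rotation":[0,0,0],"grip":85},{"linear":[0.0,0.28,-0.4],"rotation":[0,0,0],"grip":85},{"linear":[0,0.45,-0.9],"rotation":[0,0,0],"grip":85},{"linear":[0,0.45,-0.9],"rotation":[0,0,0],"grip":85},{"linear":[0,0.45,-0.9],"rotation":[0,0,0],"grip":85},{"linear":[0,0.45,-0.9],"rotation":[0,0,0],"grip":85},{"linear":[0,0.45,-0.9],"rotation":[0,0,0],"grip":85},{"linear":[0,0.45,-0.9],"rotation":[0,0,0],"grip":85},{"linear":[0,0.45,-0.9],"rotation":[0,0,0],"grip":85},{"linear":[0,0.45,-0.9],"rotation":[0,0,0],"grip":85},{"linear":[0,0.45,-0.9],"rotation":[0,0,0],"grip":85}]'; cat >> h.py <<'E'
def shot(name,tag):
    W=np.array(calibration(name)["world_from_camera"]); p,d=capture(name)
    cv2.imwrite(f"pics/{tag}.png",p[:,:,::-1]); np.save(f"pics/{tag}.npy",d); np.save(f"pics/{tag}cal.npy",W); return p,d,W
E
python3 -c "
from h import *
p,d,W=shot('wrist','w1'); print(W.round(3)); print(st()[0])"
```

```text
time_s: 1.9
eef_pos: [490.0, 78.3, 261.0]
ee_rot: [0.501, 0.499, 0.501, -0.498]
force: [0.2, -1.4, -0.7]
grip_width: 0.993
[[ 6.00000e-03  9.53000e-01  3.03000e-01  5.67223e+02]
 [-1.00000e+00  6.00000e-03 -0.00000e+00  7.86750e+01]
 [-2.00000e-03 -3.03000e-01  9.53000e-01  4.42195e+02]
 [ 0.00000e+00  0.00000e+00  0.00000e+00  1.00000e+00]]
[490.01287428  78.10710035 261.160751  ]
```

View pics/w1.png

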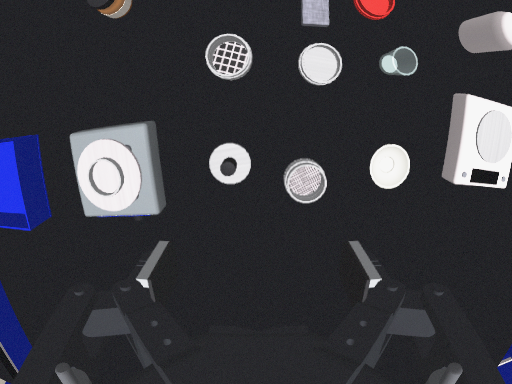

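The wrist view shows the coarse sieve (wide mesh) at (229,56), the pan (plain floor) at (320,64), the lid at (230,163), the fine sieve (close mesh) at (305,181) and the ring at (107,175). I measure all of them here by depth and a circle fit.

```bash
cat >> h.py <<'E'
def wcloud(d,W):
    K=np.array(calibration("wrist")["intrinsics"]); v,u=np.mgrid[:384,:512]
    x,y=(u-K[0,2])/K[0,0],(v-K[1,2])/K[1,1]; r=np.hypot(x,y)+1e-9; k=np.tan(r)/r
    return np.stack([x*k*d,-y*k*d,-d],-1)@W[:3,:3].T+W[:3,3]
def circ(P,cx,cy,zlo,zhi,rad):
    m=(np.hypot(P[...,0]-cx,P[...,1]-cy)<rad)&(P[...,2]>zlo)&(P[...,2]<zhi); Q=P[m]
    if len(Q)<8: return None
    (x,y),r=cv2.minEnclosingCircle(Q[:,:2].astype(np.float32))
    A=np.c_[Q[:,:2],np.ones(len(Q))]; s=np.linalg.lstsq(A,(Q[:,:2]**2).sum(1),rcond=None)[0]
    return dict(n=len(Q),z=np.median(Q[:,2]).round(1),mec=(round(x,1),round(y,1),round(r,1)),lsq=(s[0]/2).round(1).item() if 0 else ((s[0]/2).round(1),(s[1]/2).round(1),np.sqrt(s[2]+(s[0]**2+s[1]**2)/4).round(1)))
T=dict(pan=(619,-9,30,32),fine=(450,9,40,32),coarse=(624,117,54,32),lid=(471,120,14,32),knob=(471,120,46,18),seat=(463,299,68,36))
E
python3 - <<'E'
from h import *
P=wcloud(np.load("pics/w1.npy"),np.load("pics/w1cal.npy"))
print("bench z",np.median(P[120:150,260:290,2]))
for k,(x,y,z,r) in T.items(): print("wrist",k,circ(P,x,y,z-4,z+4,r+6))
for n in("scene","side"):
    P=cloud(n,np.load(f"pics/{n}0.npy"),np.load(f"pics/{n}0cal.npy"))
    for k,(x,y,z,r) in T.items(): print(n,k,circ(P,x,y,z-3,z+5,r+6))
# rays through seen centres
for k,u,v,z in [("pan",320.5,64,30),("fine",305,178,40),("coarse",229,56,54),("lid",230,163,14),("seat",107,175,68)]: print(k,ray("wrist",u,v,z,np.load("pics/w1cal.npy")).round(1))
E
```

```text
bench z 0.9030175153804976
wrist pan {'n': 299, 'z': np.float64(30.4), 'mec': (618.8, -6.3, 29.3), 'lsq': (np.float64(618.8), np.float64(-6.5), np.float64(27.2))}
wrist fine {'n': 305, 'z': np.float64(40.3), 'mec': (448.4, 10.2, 28.9), 'lsq': (np.float64(448.4), np.float64(10.4), np.float64(27.0))}
wrist coarse {'n': 327, 'z': np.float64(54.8), 'mec': (624.0, 119.5, 29.1), 'lsq': (np.float64(623.8), np.float64(119.5), np.float64(27.2))}
wrist lid {'n': 1086, 'z': np.float64(14.9), 'mec': (471.0, 121.8, 31.2), 'lsq': (np.float64(470.3), np.float64(122.0), np.float64(23.7))}
wrist knob {'n': 190, 'z': np.float64(46.6), 'mec': (471.4, 121.6, 10.9), 'lsq': (np.float64(471.3), np.float64(121.4), np.float64(7.7))}
wrist seat {'n': 322, 'z': np.float64(68.5), 'mec': (463.3, 300.8, 29.7), 'lsq': (np.float64(463.9), np.float64(300.7), np.float64(27.3))}
scene pan {'n': 104, 'z': np.float64(31.3), 'mec': (616.9, -9.6, 30.9), 'lsq': (np.float64(619.3), np.float64(-8.7), np.float64(27.3))}
scene fine {'n': 100, 'z': np.float64(40.9), 'mec': (449.8, 8.9, 30.5), 'lsq': (np.float64(448.9), np.float
[... 823 characters left out ...]
4(8.5), np.float64(27.3))}
side coarse {'n': 37, 'z': np.float64(52.3), 'mec': (623.0, 116.7, 30.4), 'lsq': (np.float64(623.5), np.float64(117.3), np.float64(27.4))}
side lid {'n': 132, 'z': np.float64(12.8), 'mec': (470.4, 119.3, 31.9), 'lsq': (np.float64(469.7), np.float64(119.3), np.float64(23.3))}
side knob {'n': 19, 'z': np.float64(44.3), 'mec': (470.1, 118.5, 11.0), 'lsq': (np.float64(470.5), np.float64(118.7), np.float64(7.9))}
side seat {'n': 26, 'z': np.float64(66.5), 'mec': (462.2, 298.8, 30.4), 'lsq': (np.float64(462.8), np.float64(298.2), np.float64(27.1))}
pan [616.7  -5.5  30. ]
fine [456.   12.9  40. ]
coarse [622.  117.4  54. ]
lid [471.1 121.   14. ]
seat [467.7 295.   68. ]
```

```bash
python3 -c "
from h import *
plan(618.8,-8,100,90)"
```

```text
t 1.95 tcp [490.   78.1 261.2] jaw -89.7 down [ 0.002  0.001 -1.   ] F [-0.1  0.1  0. ] g 85.1 j [-0.08  0.21  1.46  0.    1.47  1.49]
lin [0.5377 0.4271 0.2893] rot [ 0.0088 -0.0016 -0.0036] | dist 224.0 alt rot [-6.274e+00  6.000e-03 -2.000e-03]
```

```bash
python3 -m jog '[{"linear":[0.1,0.2,0.15],"rotation":[0,0,0],"grip":85},{"linear":[0.3,0.427,0.289],"rotation":[0.01,0,0],"grip":85},{"linear":[0.4,0.427,0.289],"rotation":[0.01,0,0],"grip":85},{"linear":[0.538,0.427,0.289],"rotation":[0.01,0,0],"grip":85},{"linear":[0.538,0.427,0.289],"rotation":[0.01,0,0],"grip":85},{"linear":[0.538,0.427,0.289],"rotation":[0.01,0,0],"grip":85},{"linear":[0.538,0.427,0.289],"rotation":[0.01,0,0],"grip":85},{"linear":[0.538,0.427,0.289],"rotation":[0.01,0,0],"grip":85}]'; python3 -c "
from h import *
plan(618.8,-8,0,90)"
```

```text
time_s: 2.62
eef_pos: [618.3, -9.0, 99.7]
ee_rot: [0.499, 0.501, 0.5, -0.5]
force: [-0.3, 0.0, 0.4]
grip_width: 0.991
t 2.62 tcp [618.3  -9.   99.7] jaw -90.1 down [ 0.     0.001 -1.   ] F [-0.3  0.   0.4] g 84.6 j [-0.2   0.6   1.32  0.    1.22  1.37]
lin [ 0.3324  0.0017 -0.0031] rot [-0.0048 -0.0022 -0.0004] | dist 100.0 alt rot [ 6.278e+00 -1.000e-03  3.000e-03]
```

```bash
python3 -m jog '[{"linear":[0.1,0,-0.003],"rotation":[0,0,0],"grip":85},{"linear":[0.2,0,-0.003],"rotation":[0,0,0],"grip":85},{"linear":[0.27,0,-0.003],"rotation":[0,0,0],"grip":85},{"linear":[0.32,0,-0.003],"rotation":[0,0,0],"grip":85},{"linear":[0.332,0,-0.003],"rotation":[0,0,0],"grip":85},{"linear":[0.332,0,-0.003],"rotation":[0,0,0],"grip":85},{"linear":[0.332,0,-0.003],"rotation":[0,0,0],"grip":85}]' 60; python3 -c "
from h import *
plan(618.8,-8,0,90); shot('wrist','w2')"
```

```text
time_s: 3.2
eef_pos: [619.3, -8.2, 2.5]
ee_rot: [0.5, 0.502, 0.499, -0.5]
force: [-0.2, -0.7, -0.4]
grip_width: 0.995
t 3.2 tcp [619.3  -8.2   2.5] jaw -90.1 down [ 0.004  0.    -1.   ] F [-0.2 -0.7 -0.4] g 85.0 j [-0.2   0.71  1.4   0.    1.03  1.37]
lin [ 0.0085 -0.0017 -0.0008] rot [-0.0049 -0.0009 -0.0072] | dist 3.0 alt rot [ 6.278e+00 -1.100e-02  1.000e-03]
```

View pics/w2.png

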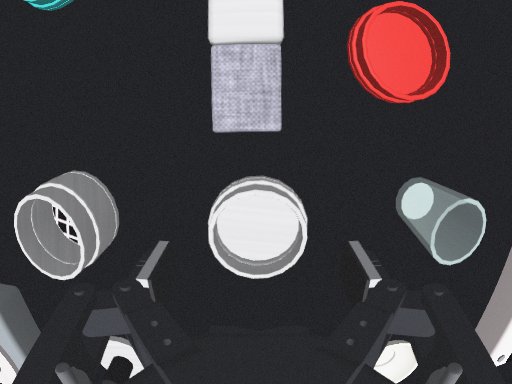

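The pan sits centred between the pads at (258,228), clear of the brush and beaker. Closing.

```bash
python3 -m jog '[{"linear":[0.008,0,0],"rotation":[0,0,0],"grip":70},{"linear":[0.008,0,0],"rotation":[0,0,0],"grip":50},{"linear":[0.008,0,0],"rotation":[0,0,0],"grip":50},{"linear":[0.008,0,0],"rotation":[0,0,0],"grip":50},{"linear":[0.008,0,0],"rotation":[0,0,0],"grip":50},{"linear":[0.008,0,0],"rotation":[0,0,0],"grip":50},{"linear":[0.008,0,0],"rotation":[0,0,0],"grip":50},{"linear":[0.008,0,0],"rotation":[0,0,0],"grip":50}]' 60; python3 -c "
from h import *
plan(463.5,300,60,90); shot('wrist','w3')"
```

```text
time_s: 3.92
eef_pos: [619.4, -8.2, 0.1]
ee_rot: [0.5, 0.502, 0.499, -0.5]
force: [-0.3, 0.5, -0.4]
grip_width: 0.585
t 3.92 tcp [ 6.194e+02 -8.200e+00  1.000e-01] jaw -90.1 down [ 0.004  0.    -1.   ] F [-0.3  0.5 -0.4] g 50.0 j [-0.2   0.72  1.4   0.    1.02  1.37]
lin [-0.2011 -0.5214 -1.0263] rot [-0.0048 -0.0008 -0.0075] | dist 351.0 alt rot [ 6.278e+00 -1.200e-02  1.000e-03]
```

View pics/w3.png

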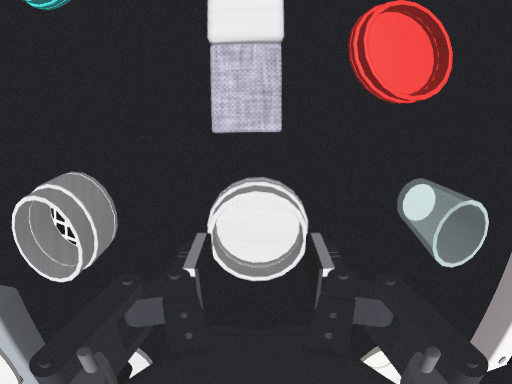

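The fingers reached 50 mm without meeting the 62 mm pan, so they closed somewhere other than on the band. I check where the pads are by depth.

```bash
python3 - <<'E'
from h import *
for t in("w2","w3"):
    P=wcloud(np.load(f"pics/{t}.npy"),np.load(f"pics/{t}cal.npy")); 
    print(np.load(f"pics/{t}cal.npy")[:3,3].round(1))
    for v,u in ([(245,165),(280,148),(262,152),(290,125)] if t=="w2" else [(238,200),(260,198),(290,193),(240,318),(270,328)])+[(228,258),(278,258)]: print(t,u,v,P[v,u].round(1))
    print(circ(P,619,-8,26,34,38))
E
```

```text
[696.2  -8.4 183.9]
w2 165 245 [629.6  36.7  62.3]
w2 148 280 [630.   35.   92.5]
w2 152 262 [629.6  38.   78.3]
w2 125 290 [630.3  41.7 100.7]
w2 258 228 [616.   -7.8  12.5]
w2 258 278 [590.2  -7.8  30.8]
{'n': 1911, 'z': np.float64(30.5), 'mec': (618.8, -6.8, 29.6), 'lsq': (np.float64(619.7), np.float64(-7.4), np.float64(27.1))}
[696.2  -8.4 181.5]
w3 200 238 [630.2  20.6  52.4]
w3 198 260 [629.9  17.8  72.7]
w3 193 290 [630.9  15.5  95.7]
w3 318 240 [630.2 -37.   54.7]
w3 328 270 [628.8 -36.9  79.4]
w3 258 228 [617.7  -7.8  13.5]
w3 258 278 [592.4  -7.8  31.4]
{'n': 1869, 'z': np.float64(30.4), 'mec': (618.8, -7.6, 29.4), 'lsq': (np.float64(619.7), np.float64(-7.5), np.float64(27.1))}
```

```bash
python3 - <<'E'
from h import *
p,d,W=shot('side','s1'); cv2.imwrite("pics/s1z.png",cv2.resize(p[60:260,150:350,::-1],None,fx=3,fy=3))
P=wcloud(np.load("pics/w3.npy"),np.load("pics/w3cal.npy"))
for v in range(226,300,6): print(v,[P[v,u].round(0).tolist() for u in (197,203,207)])
E
```

```text
226 [[613.0, 34.0, 1.0], [613.0, 29.0, 1.0], [614.0, 26.0, 2.0]]
232 [[608.0, 34.0, 1.0], [608.0, 30.0, 1.0], [609.0, 27.0, 1.0]]
238 [[630.0, 22.0, 52.0], [630.0, 19.0, 52.0], [630.0, 17.0, 52.0]]
244 [[630.0, 21.0, 58.0], [630.0, 18.0, 58.0], [628.0, 17.0, 54.0]]
250 [[629.0, 20.0, 62.0], [630.0, 17.0, 63.0], [625.0, 17.0, 55.0]]
256 [[630.0, 19.0, 69.0], [628.0, 17.0, 65.0], [622.0, 17.0, 56.0]]
262 [[630.0, 18.0, 74.0], [626.0, 17.0, 68.0], [620.0, 17.0, 57.0]]
268 [[630.0, 17.0, 79.0], [624.0, 17.0, 70.0], [618.0, 17.0, 60.0]]
274 [[627.0, 17.0, 80.0], [621.0, 17.0, 70.0], [615.0, 17.0, 61.0]]
280 [[696.0, -8.0, 181.0], [618.0, 17.0, 70.0], [612.0, 17.0, 62.0]]
286 [[621.0, 18.0, 79.0], [617.0, 17.0, 74.0], [608.0, 17.0, 62.0]]
292 [[617.0, 18.0, 79.0], [614.0, 17.0, 74.0], [608.0, 17.0, 66.0]]
298 [[636.0, 12.0, 106.0], [611.0, 17.0, 75.0], [551.0, 32.0, 1.0]]
```

View pics/s1z.png

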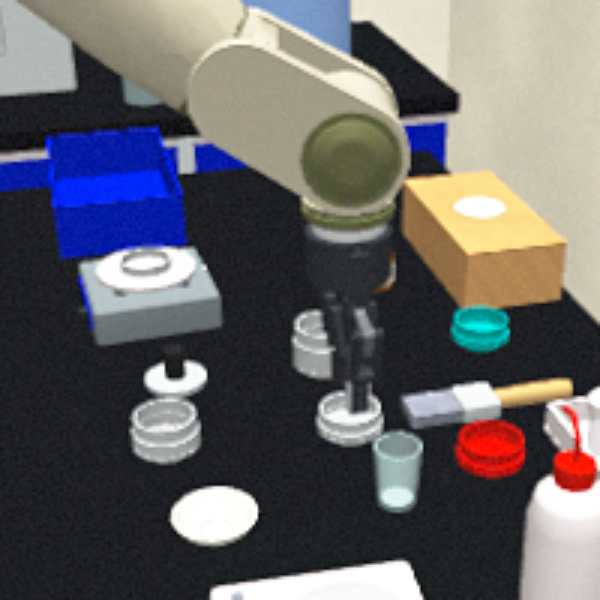

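```bash
python3 - <<'E'
from h import *
d=np.load("pics/s1.npy");P=cloud("side",d,np.load("pics/s1cal.npy"))
m=(abs(P[...,0]-620)<14)&(P[...,2]>36)&(P[...,2]<110)&(P[...,1]<0)&(P[...,1]>-60)
for v in range(170,205,3):
    us=np.where(m[v])[0]
    if len(us): print(v,us.min(),us.max(),P[v,us[len(us)//2]].round(0))
K=np.array(calibration("side")["intrinsics"]);W=np.linalg.inv(np.load("pics/s1cal.npy"))
for z in (4,52):
    c=W@np.array([619,-37,z,1]);print(z,K[0,0]*c[0]/-c[2]+K[0,2],-K[1,1]*c[1]/-c[2]+K[1,2])
E
```

```text
176 265 266 [610. -37. 109.]
179 265 266 [609. -40. 101.]
182 265 274 [624. -44.  92.]
185 266 267 [607. -59.  94.]
188 265 273 [619. -45.  75.]
191 265 273 [616. -45.  66.]
194 265 273 [615. -46.  57.]
197 266 272 [616. -44.  46.]
4 269.4078309773743 208.38631986907447
52 269.3792238123531 193.72529047631645
```

Both views put the fingertips about 50 mm above the reported TCP height (x and y agree). So heights must be worked from the measured tips: tip_z ≈ eef_z + 53 at 62 mm opening. I open, then lower about 46 mm in checked steps.

```bash
python3 -m jog '[{"linear":[0,0,0],"rotation":[0,0,0],"grip":85},{"linear":[0,0,0],"rotation":[0,0,0],"grip":85},{"linear":[0,0,0],"rotation":[0,0,0],"grip":85},{"linear":[0,0,0],"rotation":[0,0,0],"grip":85},{"linear":[0,0,0],"rotation":[0,0,0],"grip":85},{"linear":[0.03,0,0],"rotation":[0,0,-0.007],"grip":85},{"linear":[0.06,0,0],"rotation":[0,0,-0.007],"grip":85},{"linear":[0.09,0,0],"rotation":[0,0,-0.007],"grip":85},{"linear":[0.11,0,0],"rotation":[0,0,-0.007],"grip":85},{"linear":[0.11,0,0],"rotation":[0,0,-0.007],"grip":85},{"linear":[0.11,0,0],"rotation":[0,0,-0.007],"grip":85}]' 60; python3 - <<'E'
from h import *
plan(618.8,-7.5,-46,90); p,d,W=shot('wrist','w4')
P=wcloud(d,W); m=(P[...,2]>3)&(P[...,2]<120)&(P[...,0]>626)&(P[...,0]<634)&(abs(P[...,1]+8)<60)
for s in(1,-1):
    Q=P[m&(s*(P[...,1]+8)>30)]; print(np.percentile(Q[:,2],[0,2,10]).round(1), np.median(Q[Q[:,2]<np.percentile(Q[:,2],10),1]))
E
```

```text
time_s: 4.93
eef_pos: [619.3, -8.2, -33.5]
ee_rot: [-0.499, -0.501, -0.5, 0.501]
force: [-0.1, -0.0, -0.0]
grip_width: 0.993
t 4.93 tcp [619.3  -8.2 -33.5] jaw -90.1 down [-0.001  0.001 -1.   ] F [-0.1 -0.  -0. ] g 84.8 j [-0.2   0.77  1.41  0.    0.97  1.37]
lin [ 0.0417 -0.0015 -0.0022] rot [-0.0048 -0.0012  0.0015] | dist 13.0 alt rot [6.278e+00 2.000e-03 2.000e-03]
[ 3.1 25.5 37.8] 36.95696826827708
[18.7 25.  38. ] -52.91185106151177
```

View pics/w4.png

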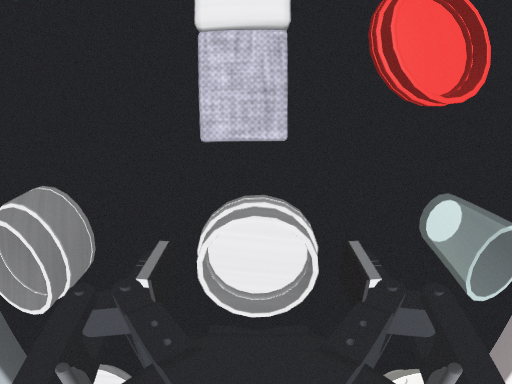

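```bash
python3 -m jog '[{"linear":[0.02,0,0],"rotation":[0,0,0],"grip":85},{"linear":[0.045,0,0],"rotation":[0,0,0],"grip":85},{"linear":[0.045,0,0],"rotation":[0,0,0],"grip":85},{"linear":[0.045,0,0],"rotation":[0,0,0],"grip":75},{"linear":[0.045,0,0],"rotation":[0,0,0],"grip":55},{"linear":[0.045,0,0],"rotation":[0,0,0],"grip":55},{"linear":[0.045,0,0],"rotation":[0,0,0],"grip":55},{"linear":[0.045,0,0],"rotation":[0,0,0],"grip":55},{"linear":[0.045,0,0],"rotation":[0,0,0],"grip":55}]' 60; python3 - <<'E'
from h import *
plan(618.8,-7.5,100,90); p,d,W=shot('wrist','w5')
E
```

```text
time_s: 5.73
eef_pos: [622.3, -8.6, -42.5]
ee_rot: [0.501, 0.502, 0.497, -0.499]
force: [-3.3, 0.7, 23.6]
grip_width: 0.702
t 5.73 tcp [622.3  -8.6 -42.5] jaw -90.1 down [ 0.007 -0.001 -1.   ] F [-3.3  0.7 23.6] g 60.0 j [-0.2   0.78  1.41  0.    0.94  1.37]
lin [-0.4751 -0.0084 -0.0032] rot [-0.0045  0.0015 -0.014 ] | dist 143.0 alt rot [ 6.279e+00 -2.200e-02 -2.000e-03]
```

View pics/w5.png

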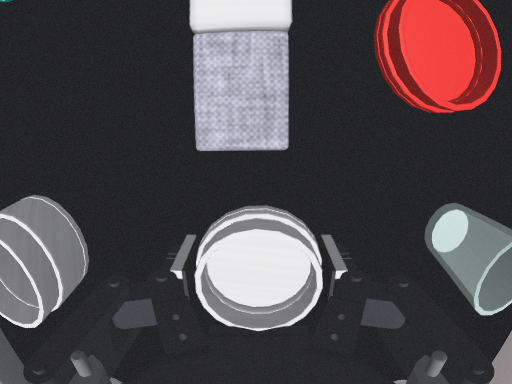

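```bash
python3 - <<'E'
from h import *
d=np.load("pics/w5.npy");P=wcloud(d,np.load("pics/w5cal.npy"))
print(np.load("pics/w5cal.npy")[:3].round(3).tolist())
print("bench",np.median(P[60:120,130:170,2]), "rim",circ(P,619,-8,26,36,38))
for v in range(228,290,6): print(v,[P[v,u].round(0).tolist() for u in (178,184,190,194,197)])
p,d,W=shot('side','s2'); cv2.imwrite("pics/s2z.png",cv2.resize(p[150:250,200:320,::-1],None,fx=6,fy=6))
E
```

```text
[[-0.002, 0.955, 0.297, 698.533], [-1.0, -0.001, -0.001, -8.579], [-0.001, -0.297, 0.955, 139.103]]
bench 1.0569189144863032 rim {'n': 3868, 'z': np.float64(30.4), 'mec': (627.0, -8.0, 36.0), 'lsq': (np.float64(620.8), np.float64(-8.3), np.float64(28.1))}
228 [[634.0, 34.0, 1.0], [634.0, 30.0, 1.0], [634.0, 27.0, 1.0], [635.0, 25.0, 2.0], [634.0, 24.0, 1.0]]
234 [[630.0, 34.0, 0.0], [631.0, 31.0, 2.0], [632.0, 27.0, 5.0], [632.0, 25.0, 3.0], [632.0, 23.0, 3.0]]
240 [[627.0, 35.0, 0.0], [632.0, 28.0, 11.0], [633.0, 25.0, 12.0], [632.0, 23.0, 11.0], [633.0, 21.0, 12.0]]
246 [[629.0, 32.0, 11.0], [632.0, 27.0, 17.0], [632.0, 24.0, 17.0], [633.0, 22.0, 17.0], [630.0, 21.0, 13.0]]
252 [[633.0, 28.0, 24.0], [633.0, 25.0, 23.0], [633.0, 23.0, 23.0], [630.0, 22.0, 20.0], [627.0, 22.0, 14.0]]
258 [[633.0, 27.0, 29.0], [632.0, 24.0, 29.0], [632.0, 22.0, 28.0], [627.0, 22.0, 20.0], [627.0, 21.0, 19.0]]
264 [[632.0, 26.0, 33.0], [633.0, 23.0, 35.0], [630.0, 22.0, 29.0], [625.0, 22.0, 22.0], [624.0, 21.0, 20.0]]
270 [[632.0, 25.0, 38.0], [632.0, 22.0, 38.0], [628.0, 21.0, 31.0], [624.0, 21.0, 25.0], [628.0, 18.0, 31.0]]
276 [[630.0, 25.0, 39.0], [630.0, 22.0, 39.0], [625.0, 21.0, 32.0], [620.0, 22.0, 25.0], [624.0, 19.0, 30.0]]
282 [[634.0, 22.0, 49.0], [627.0, 23.0, 39.0], [622.0, 22.0, 31.0], [617.0, 22.0, 25.0], [622.0, 19.0, 32.0]]
288 [[633.0, 21.0, 52.0], [623.0, 23.0, 38.0], [620.0, 22.0, 34.0], [615.0, 22.0, 27.0], [618.0, 19.0, 31.0]]
```

View pics/s2z.png

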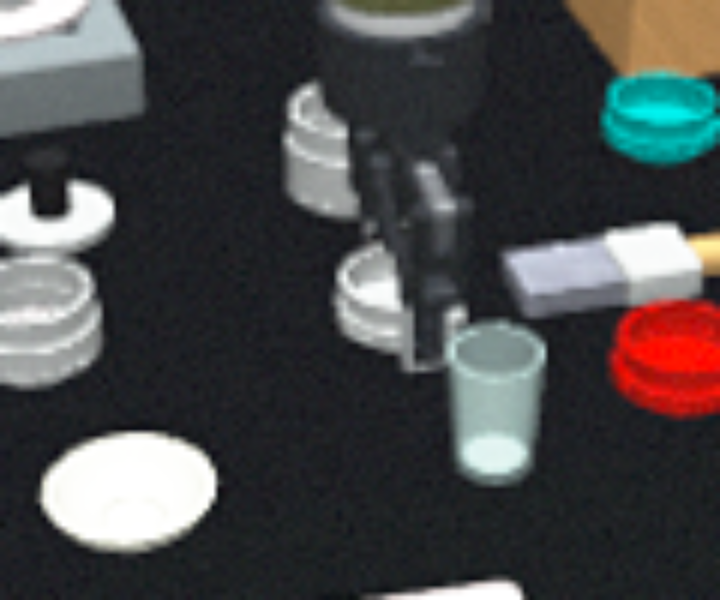

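The pads now hold the 62 mm band (inner face at y=22, i.e. radius 31), with the tips lightly on the bench (23 N). I lift and check the hold.

```bash
python3 -m jog '[{"linear":[-0.01,0,0],"rotation":[0,0,0],"grip":50},{"linear":[-0.03,0,0],"rotation":[0,0,0],"grip":50},{"linear":[-0.06,0,0],"rotation":[0,0,0],"grip":50},{"linear":[-0.1,0,0],"rotation":[0,0,-0.014],"grip":50},{"linear":[-0.2,0,0],"rotation":[0,0,-0.014],"grip":50},{"linear":[-0.3,0,0],"rotation":[0,0,-0.014],"grip":50},{"linear":[-0.4,0,0],"rotation":[0,0,-0.014],"grip":50},{"linear":[-0.45,0,0],"rotation":[0,0,-0.014],"grip":50},{"linear":[-0.45,0,0],"rotation":[0,0,-0.014],"grip":50},{"linear":[-0.45,0,0],"rotation":[0,0,-0.014],"grip":50}]' 60; python3 - <<'E'
from h import *
plan(463.5,300,100,90); p,d,W=shot('wrist','w6'); P=wcloud(d,W)
e=st()[0]; z0=e[2]+44+30
print(W[:3,3].round(1)); print(circ(P,e[0],e[1],z0-9,z0+9,30))
m=(np.hypot(P[...,0]-e[0],P[...,1]-e[1])<29); print(np.histogram(P[m][:,2],bins=range(80,200,5)))
E
```

```text
time_s: 6.67
eef_pos: [621.3, -8.5, 92.7]
ee_rot: [-0.5, -0.5, -0.499, 0.501]
force: [0.6, -0.6, -1.4]
grip_width: 0.698
t 6.67 tcp [621.3  -8.5  92.7] jaw -90.1 down [ 0.    -0.001 -1.   ] F [ 0.6 -0.6 -1.4] g 59.6 j [-0.2   0.61  1.32 -0.    1.21  1.37]
lin [-0.0255 -0.5283 -1.027 ] rot [-0.0046  0.0016 -0.0008] | dist 347.0 alt rot [ 6.279e+00 -1.000e-03 -3.000e-03]
[698.7  -8.5 273.8]
{'n': 4478, 'z': np.float64(164.5), 'mec': (620.7, -8.4, 30.0), 'lsq': (np.float64(620.0), np.float64(-8.4), np.float64(27.1))}
(array([   0,    0,    0,    0,    0,    0,    0,    0,    0,    0,    0,
          0,   56, 5991, 1611, 1245, 1512, 1813,    0,    0,    0,    0,
          0]), array([ 80,  85,  90,  95, 100, 105, 110, 115, 120, 125, 130, 135, 140,
       145, 150, 155, 160, 165, 170, 175, 180, 185, 190, 195]))
```

View pics/w6.png

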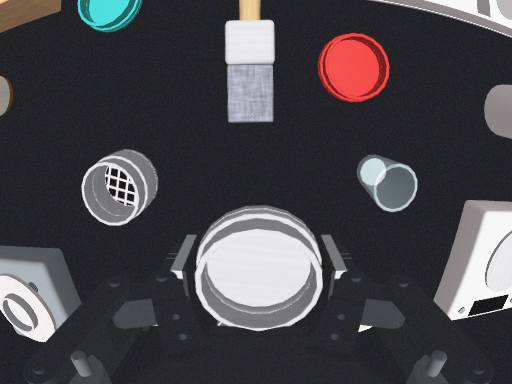

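The pan is held level and centred, about 1.2 mm behind the tool in x. I carry it to the seat.

```bash
python3 -m jog '[{"linear":[0,-0.03,-0.05],"rotation":[0,0,0],"grip":50},{"linear":[0,-0.08,-0.15],"rotation":[0,0,0],"grip":50},{"linear":[0,-0.13,-0.25],"rotation":[0,0,0],"grip":50},{"linear":[0,-0.18,-0.35],"rotation":[0,0,0],"grip":50},{"linear":[0,-0.23,-0.45],"rotation":[0,0,0],"grip":50},{"linear":[0,-0.28,-0.55],"rotation":[0,0,0],"grip":50},{"linear":[0,-0.33,-0.65],"rotation":[0,0,0],"grip":50},{"linear":[0,-0.38,-0.75],"rotation":[0,0,0],"grip":50},{"linear":[0,-0.44,-0.85],"rotation":[0,0,0],"grip":50},{"linear":[0,-0.49,-0.94],"rotation":[0,0,0],"grip":50},{"linear":[0,-0.52,-0.99],"rotation":[0,0,0],"grip":50},{"linear":[0,-0.52,-1],"rotation":[0,0,0],"grip":50},{"linear":[0,-0.52,-1],"rotation":[0,0,0],"grip":50},{"linear":[0,-0.52,-1],"rotation":[0,0,0],"grip":50}]' 60; python3 - <<'E'
from h import *
plan(464.8,300.3,45,90); p,d,W=shot('wrist','w7'); P=wcloud(d,W)
e=st()[0]; z0=e[2]+73
print(circ(P,e[0],e[1],z0-2,z0+4,30), circ(P,463.5,300,66,72,40),circ(P,463.5,300,52,60,40))
E
```

```text
time_s: 7.88
eef_pos: [465.5, 291.2, 90.7]
ee_rot: [-0.499, -0.5, -0.5, 0.502]
force: [0.2, 0.2, -1.6]
grip_width: 0.701
t 7.88 tcp [465.5 291.2  90.7] jaw -90.1 down [-0.003 -0.001 -1.   ] F [ 0.2  0.2 -1.6] g 59.8 j [ 0.35  0.47  1.56 -0.    1.12  1.92]
lin [ 0.1523 -0.0019 -0.0305] rot [-0.0052  0.0024  0.0063] | dist 47.0 alt rot [ 6.278e+00  1.000e-02 -4.000e-03]
{'n': 2375, 'z': np.float64(163.7), 'mec': (464.3, 290.7, 29.9), 'lsq': (np.float64(464.0), np.float64(291.2), np.float64(27.1))} {'n': 615, 'z': np.float64(68.6), 'mec': (464.0, 301.6, 29.2), 'lsq': (np.float64(464.3), np.float64(301.4), np.float64(27.3))} {'n': 4346, 'z': np.float64(56.9), 'mec': (463.5, 300.0, 40.0), 'lsq': (np.float64(470.8), np.float64(300.4), np.float64(26.0))}
```

View pics/w7.png

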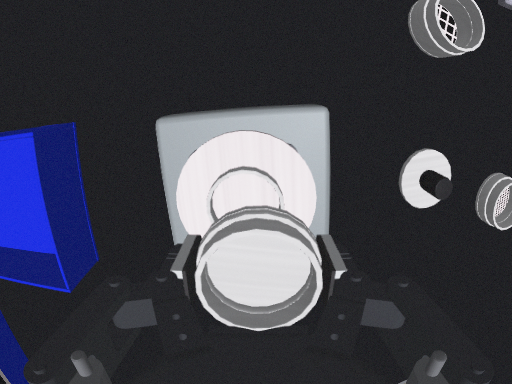

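```bash
python3 -m jog '[{"linear":[0.0,0,-0.015],"rotation":[0,0,0.006],"grip":50},{"linear":[0.05,0,-0.032],"rotation":[0,0,0.006],"grip":50},{"linear":[0.1,0,-0.032],"rotation":[0,0,0.006],"grip":50},{"linear":[0.15,0,-0.032],"rotation":[0,0,0.006],"grip":50},{"linear":[0.18,0,-0.032],"rotation":[0,0,0.006],"grip":50},{"linear":[0.2,0,-0.032],"rotation":[0,0,0.006],"grip":50},{"linear":[0.21,0,-0.032],"rotation":[0,0,0.006],"grip":50},{"linear":[0.22,0,-0.032],"rotation":[0,0,0.006],"grip":50},{"linear":[0.23,0,-0.032],"rotation":[0,0,0.006],"grip":50},{"linear":[0.23,0,-0.032],"rotation":[0,0,0.006],"grip":50}]' 60; python3 - <<'E'
from h import *
plan(465.6,300.8,17.5,90)
E
```

```text
time_s: 8.77
eef_pos: [465.6, 300.4, 21.8]
ee_rot: [-0.499, -0.501, -0.499, 0.501]
force: [-0.8, 1.4, -0.5]
grip_width: 0.7
t 8.77 tcp [465.6 300.4  21.8] jaw -90.2 down [ 0.    -0.001 -1.   ] F [-0.8  1.4 -0.5] g 59.8 j [ 0.36  0.57  1.6  -0.    0.97  1.94]
lin [ 0.0143 -0.     -0.0012] rot [-0.0071  0.002  -0.0003] | dist 4.0 alt rot [ 6.276e+00 -0.000e+00 -3.000e-03]
```

```bash
python3 -m jog '[{"linear":[0.005,0,0],"rotation":[0,0,0],"grip":50},{"linear":[0.01,0,0],"rotation":[0,0,0],"grip":50},{"linear":[0.014,0,0],"rotation":[0,0,0],"grip":50},{"linear":[0.014,0,0],"rotation":[0,0,0],"grip":50},{"linear":[0.014,0,0],"rotation":[0,0,0],"grip":50}]' 60; python3 - <<'E'
from h import *
plan(465.6,300.8,17.5,90); p,d,W=shot('wrist','w8'); P=wcloud(d,W);print(circ(P,465,300,86,94,31))
E
```

```text
time_s: 9.18
eef_pos: [465.7, 300.5, 17.7]
ee_rot: [-0.499, -0.501, -0.499, 0.501]
force: [0.2, -0.1, -0.9]
grip_width: 0.703
t 9.18 tcp [465.7 300.5  17.7] jaw -90.2 down [ 0.    -0.001 -1.   ] F [ 0.2 -0.1 -0.9] g 60.0 j [ 0.36  0.57  1.61 -0.    0.96  1.94]
lin [ 0.0006 -0.0002 -0.0011] rot [-0.007   0.0019 -0.0007] | dist 0.0 alt rot [ 6.276e+00 -1.000e-03 -3.000e-03]
{'n': 3408, 'z': np.float64(90.4), 'mec': (465.1, 300.0, 31.0), 'lsq': (np.float64(464.2), np.float64(300.4), np.float64(27.2))}
```

View pics/w8.png

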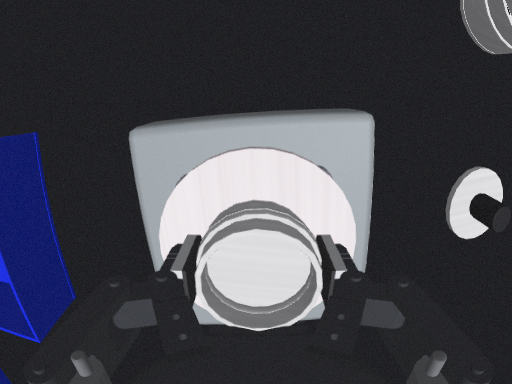

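The pan rim reads z=90.4 against an expected 90, centred on the seat. I release and back up.

```bash
python3 -m jog '[{"linear":[0,0,0],"rotation":[0,0,0],"grip":64},{"linear":[0,0,0],"rotation":[0,0,0],"grip":70},{"linear":[0,0,0],"rotation":[0,0,0],"grip":80},{"linear":[0,0,0],"rotation":[0,0,0],"grip":85},{"linear":[0,0,0],"rotation":[0,0,0],"grip":85},{"linear":[-0.05,0,0],"rotation":[0,0,0],"grip":85},{"linear":[-0.12,0,0],"rotation":[0,0,0],"grip":85},{"linear":[-0.24,0,0],"rotation":[0,0,0],"grip":85},{"linear":[-0.36,0,0],"rotation":[0,0,0],"grip":85},{"linear":[-0.45,0,0],"rotation":[0,0,0],"grip":85},{"linear":[-0.45,0,0],"rotation":[0,0,0],"grip":85},{"linear":[-0.45,0,0],"rotation":[0,0,0],"grip":85}]' 60; python3 - <<'E'
from h import *
plan(449,10,30,90); p,d,W=shot('wrist','w9'); P=wcloud(d,W)
for k,(x,y,z) in dict(seatpan=(464,300.5,90),fine=(449,10,40),lid=(471,121,14),coarse=(624,119,54)).items(): print(k,circ(P,x,y,z-3,z+4,36))
E
```

```text
time_s: 10.23
eef_pos: [466.1, 300.8, 153.9]
ee_rot: [0.5, 0.502, 0.498, -0.5]
force: [-0.0, 0.1, -1.3]
grip_width: 0.996
t 10.23 tcp [466.1 300.8 153.9] jaw -90.2 down [ 0.003  0.    -1.   ] F [-0.   0.1 -1.3] g 85.0 j [ 0.36  0.41  1.47 -0.    1.26  1.94]
lin [ 0.4127 -0.055   0.9695] rot [-0.0069 -0.0001 -0.0059] | dist 317.0 alt rot [ 6.276 -0.009  0.   ]
seatpan {'n': 773, 'z': np.float64(90.5), 'mec': (463.4, 300.6, 29.1), 'lsq': (np.float64(463.8), np.float64(300.8), np.float64(27.2))}
fine {'n': 298, 'z': np.float64(39.9), 'mec': (447.9, 10.5, 29.8), 'lsq': (np.float64(448.2), np.float64(11.2), np.float64(27.2))}
lid {'n': 1279, 'z': np.float64(14.6), 'mec': (470.8, 121.8, 31.4), 'lsq': (np.float64(470.9), np.float64(122.2), np.float64(23.5))}
coarse {'n': 505, 'z': np.float64(54.2), 'mec': (624.3, 119.8, 29.5), 'lsq': (np.float64(623.8), np.float64(120.5), np.float64(27.2))}
```

View pics/w9.png

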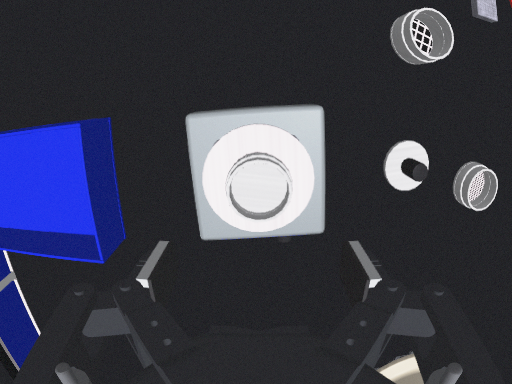

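```bash
python3 -m jog '[{"linear":[0,-0.01,0.1],"rotation":[0,0,0],"grip":85},{"linear":[0.03,-0.02,0.22],"rotation":[0,0,0],"grip":85},{"linear":[0.06,-0.06,0.34],"rotation":[-0.006,0,-0.006],"grip":85},{"linear":[0.08,-0.06,0.46],"rotation":[-0.006,0,-0.006],"grip":85},{"linear":[0.1,-0.06,0.58],"rotation":[-0.006,0,-0.006],"grip":85},{"linear":[0.14,-0.06,0.7],"rotation":[-0.006,0,-0.006],"grip":85},{"linear":[0.18,-0.06,0.82],"rotation":[-0.006,0,-0.006],"grip":85},{"linear":[0.2,-0.06,0.92],"rotation":[-0.006,0,-0.006],"grip":85},{"linear":[0.2,-0.06,0.97],"rotation":[-0.006,0,-0.006],"grip":85},{"linear":[0.2,-0.06,0.97],"rotation":[-0.006,0,-0.006],"grip":85},{"linear":[0.2,-0.06,0.97],"rotation":[-0.006,0,-0.006],"grip":85}]' 60; python3 - <<'E'
from h import *
p,d,W=shot('wrist','w10'); P=wcloud(d,W)
for k,(x,y,z) in dict(fine=(449,10,40)).items(): print(k,circ(P,x,y,z-3,z+4,36))
plan(448.2,9.7,-34,90)
E
```

```text
time_s: 11.2
eef_pos: [445.8, 9.4, 91.7]
ee_rot: [-0.498, -0.499, -0.501, 0.502]
force: [0.0, 0.7, -0.1]
grip_width: 0.993
fine {'n': 859, 'z': np.float64(40.6), 'mec': (448.1, 10.1, 29.1), 'lsq': (np.float64(448.5), np.float64(9.9), np.float64(27.2))}
t 11.25 tcp [445.9  10.1  92. ] jaw -90.0 down [-0.004 -0.    -1.   ] F [-0.9  0.3  0.6] g 84.9 j [-0.24  0.26  1.86 -0.    1.03  1.33]
lin [0.4198 0.0095 0.001 ] rot [-0.0016  0.0009  0.009 ] | dist 126.0 alt rot [ 6.282e+00  1.400e-02 -1.000e-03]
```

View pics/w10.png

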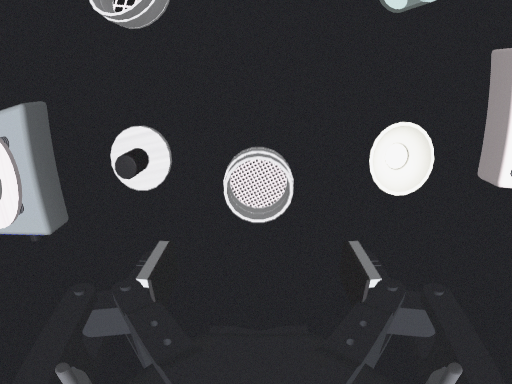

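Close mesh, centred at (258,185), and both neighbours are clear. I descend in two stages and grip.

```bash
python3 -m jog '[{"linear":[0.08,0.009,0],"rotation":[0,0,0.009],"grip":85},{"linear":[0.18,0.009,0],"rotation":[0,0,0.009],"grip":85},{"linear":[0.28,0.009,0],"rotation":[0,0,0.009],"grip":85},{"linear":[0.35,0.009,0],"rotation":[0,0,0.009],"grip":85},{"linear":[0.4,0.009,0],"rotation":[0,0,0.009],"grip":85},{"linear":[0.42,0.009,0],"rotation":[0,0,0.009],"grip":85},{"linear":[0.42,0.009,0],"rotation":[0,0,0.009],"grip":85},{"linear":[0.42,0.009,0],"rotation":[0,0,0.009],"grip":85},{"linear":[0.42,0.009,0],"rotation":[0,0,0.009],"grip":75},{"linear":[0.42,0.009,0],"rotation":[0,0,0.009],"grip":66},{"linear":[0.42,0.009,0],"rotation":[0,0,0.009],"grip":50},{"linear":[0.42,0.009,0],"rotation":[0,0,0.009],"grip":50},{"linear":[0.42,0.009,0],"rotation":[0,0,0.009],"grip":50},{"linear":[0.42,0.009,0],"rotation":[0,0,0.009],"grip":50}]' 60; python3 - <<'E'
from h import *
p,d,W=shot('wrist','w11'); P=wcloud(d,W)
print(circ(P,448,10,37,44,31))
plan(448.2,9.7,-34,90)
E
```

```text
time_s: 12.42
eef_pos: [448.7, 10.0, -32.6]
ee_rot: [0.501, 0.5, 0.499, -0.5]
force: [-4.0, 1.8, 13.9]
grip_width: 0.709
{'n': 3231, 'z': np.float64(40.5), 'mec': (447.9, 10.0, 31.0), 'lsq': (np.float64(448.5), np.float64(10.1), np.float64(27.3))}
t 12.47 tcp [448.7  10.  -32.6] jaw -90.0 down [ 0.002 -0.001 -1.   ] F [-4.2  2.3 14.5] g 59.9 j [-0.24  0.49  1.95 -0.    0.7   1.33]
lin [ 0.0048 -0.0017  0.0009] rot [-0.0009  0.0017 -0.0039] | dist 2.0 alt rot [ 6.282e+00 -6.000e-03 -3.000e-03]
```

View pics/w11.png

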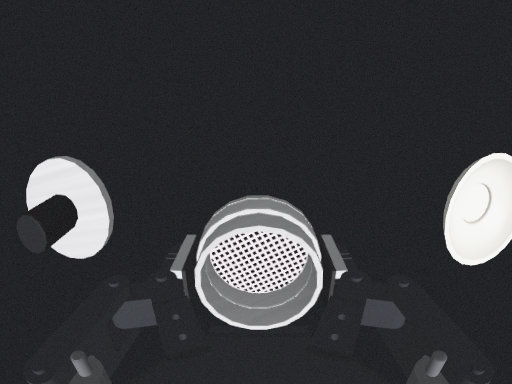

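Gripped at 60 mm, as before. The 14 N comes from the pads swinging forward while closing. Lifting and carrying to the seat.

```bash
python3 -m jog '[{"linear":[-0.02,0,0],"rotation":[0,0,-0.004],"grip":50},{"linear":[-0.08,0,0],"rotation":[0,0,-0.004],"grip":50},{"linear":[-0.18,0,0],"rotation":[0,0,-0.004],"grip":50},{"linear":[-0.28,0,0],"rotation":[0,0,-0.004],"grip":50},{"linear":[-0.38,0.02,0],"rotation":[0,0,-0.004],"grip":50},{"linear":[-0.46,0.05,-0.06],"rotation":[0,0,-0.004],"grip":50},{"linear":[-0.5,0.05,-0.15],"rotation":[0,0,-0.004],"grip":50},{"linear":[-0.5,0.05,-0.26],"rotation":[0,0,-0.004],"grip":50},{"linear":[-0.5,0.05,-0.37],"rotation":[0,0,-0.004],"grip":50},{"linear":[-0.5,0.05,-0.48],"rotation":[0,0,-0.004],"grip":50},{"linear":[-0.5,0.05,-0.59],"rotation":[0,0,-0.004],"grip":50},{"linear":[-0.5,0.05,-0.7],"rotation":[0,0,-0.004],"grip":50},{"linear":[-0.5,0.05,-0.81],"rotation":[0,0,-0.004],"grip":50},{"linear":[-0.5,0.05,-0.89],"rotation":[0,0,-0.004],"grip":50},{"linear":[-0.5,0.05,-0.94],"rotation":[0,0,-0.004],"grip":50},{"linear":[-0.5,0.05,-0.94],"rotation":[0,0,-0.004],"grip":50},{"linear":[-0.5,0.05,-0.94],"rotation":[0,0,-0.004],"grip":50}]' 60; python3 - <<'E'
from h import *
p,d,W=shot('wrist','w12'); P=wcloud(d,W); e=st()[0]; z0=e[2]+73
print("held",circ(P,e[0],e[1],z0-3,z0+4,30),"pan",circ(P,464,300.5,87,95,36))
plan(464,300.5,60,90)
E
```

```text
time_s: 13.88
eef_pos: [463.2, 292.3, 117.5]
ee_rot: [0.5, 0.499, 0.5, -0.5]
force: [0.4, -0.2, -0.8]
grip_width: 0.703
held {'n': 2945, 'z': np.float64(190.3), 'mec': (463.4, 291.6, 30.0), 'lsq': (np.float64(463.2), np.float64(292.3), np.float64(27.2))} pan {'n': 560, 'z': np.float64(90.6), 'mec': (464.5, 301.0, 28.9), 'lsq': (np.float64(463.9), np.float64(300.8), np.float64(27.2))}
t 13.93 tcp [463.4 291.7 117.4] jaw -90.0 down [-0.    -0.001 -1.   ] F [ 0.3 -0.3 -1.5] g 59.6 j [ 0.35  0.43  1.54 -0.    1.17  1.92]
lin [ 0.1914  0.0021 -0.0297] rot [-0.0006  0.0023  0.0004] | dist 58.0 alt rot [ 6.283e+00  1.000e-03 -4.000e-03]
```

View pics/w12.png

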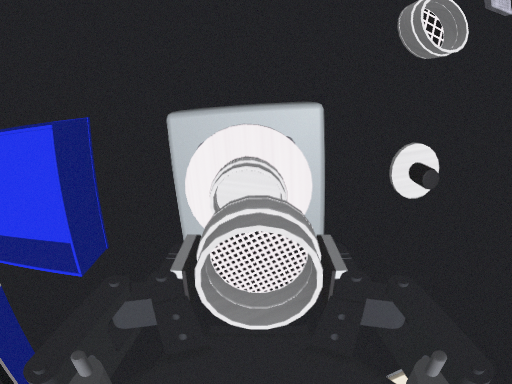

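```bash
python3 -m jog '[{"linear":[0.01,0.002,-0.015],"rotation":[0,0,0],"grip":50},{"linear":[0.05,0.002,-0.03],"rotation":[0,0,0],"grip":50},{"linear":[0.1,0.002,-0.03],"rotation":[0,0,0],"grip":50},{"linear":[0.15,0.002,-0.03],"rotation":[0,0,0],"grip":50},{"linear":[0.17,0.002,-0.03],"rotation":[0,0,0],"grip":50},{"linear":[0.185,0.002,-0.03],"rotation":[0,0,0],"grip":50},{"linear":[0.195,0.002,-0.03],"rotation":[0,0,0],"grip":50},{"linear":[0.205,0.002,-0.03],"rotation":[0,0,0],"grip":50},{"linear":[0.215,0.002,-0.03],"rotation":[0,0,0],"grip":50},{"linear":[0.215,0.002,-0.03],"rotation":[0,0,0],"grip":50}]' 60; python3 - <<'E'
from h import *
plan(464.1,300.6,49.4,90)
E
```

```text
time_s: 14.77
eef_pos: [464.0, 300.5, 52.7]
ee_rot: [-0.5, -0.5, -0.5, 0.5]
force: [0.9, -0.3, -2.2]
grip_width: 0.703
t 14.77 tcp [464.  300.5  52.7] jaw -90.0 down [-0.    -0.001 -1.   ] F [ 0.9 -0.3 -2.2] g 60.0 j [ 0.36  0.52  1.58 -0.    1.04  1.94]
lin [ 0.0111  0.0005 -0.0002] rot [-0.0007  0.0023  0.0005] | dist 3.0 alt rot [ 6.282e+00  1.000e-03 -4.000e-03]
```

```bash
python3 -m jog '[{"linear":[0.005,0,0],"rotation":[0,0,0],"grip":50},{"linear":[0.011,0,0],"rotation":[0,0,0],"grip":50},{"linear":[0.012,0,0],"rotation":[0,0,0],"grip":50},{"linear":[0.012,0,0],"rotation":[0,0,0],"grip":50},{"linear":[0.012,0,0],"rotation":[0,0,0],"grip":50}]' 60; python3 - <<'E'
from h import *
plan(464.1,300.6,49.4,90); p,d,W=shot('wrist','w13'); P=wcloud(d,W);print(circ(P,464,300.5,118,126,31))
E
```

```text
time_s: 15.18
eef_pos: [464.2, 300.7, 49.6]
ee_rot: [0.5, 0.5, 0.5, -0.5]
force: [-1.7, -0.6, 3.3]
grip_width: 0.701
t 15.18 tcp [464.2 300.7  49.6] jaw -90.0 down [ 0.    -0.001 -1.   ] F [-1.7 -0.6  3.3] g 59.9 j [ 0.36  0.53  1.59 -0.    1.03  1.94]
lin [ 0.0006 -0.0003  0.0002] rot [-0.0006  0.0017 -0.001 ] | dist 0.0 alt rot [ 6.283e+00 -2.000e-03 -3.000e-03]
{'n': 3521, 'z': np.float64(122.4), 'mec': (464.1, 300.5, 31.0), 'lsq': (np.float64(464.2), np.float64(300.8), np.float64(27.3))}
```

Light contact, and the rim is at 122.4 (expected 122). I release and lift.

```bash
python3 -m jog '[{"linear":[0,0,0],"rotation":[0,0,0],"grip":64},{"linear":[0,0,0],"rotation":[0,0,0],"grip":70},{"linear":[0,0,0],"rotation":[0,0,0],"grip":80},{"linear":[0,0,0],"rotation":[0,0,0],"grip":85},{"linear":[0,0,0],"rotation":[0,0,0],"grip":85},{"linear":[-0.05,0,0],"rotation":[0,0,0],"grip":85},{"linear":[-0.12,0,0],"rotation":[0,0,0],"grip":85},{"linear":[-0.24,0,0],"rotation":[0,0,0],"grip":85},{"linear":[-0.36,0,0],"rotation":[0,0,0],"grip":85},{"linear":[-0.42,0,0],"rotation":[0,0,0],"grip":85},{"linear":[-0.42,0,0],"rotation":[0,0,0],"grip":85},{"linear":[-0.42,0,0],"rotation":[0,0,0],"grip":85}]' 60; python3 - <<'E'
from h import *
plan(624,119,80,90); p,d,W=shot('wrist','w14'); P=wcloud(d,W)
for k,(x,y,z) in dict(fine=(464,300.5,122),pan=(464,300,90),lid=(471,121,14),coarse=(624,119,54)).items(): print(k,circ(P,x,y,z-3,z+4,36))
E
```

```text
time_s: 16.23
eef_pos: [464.3, 300.8, 175.9]
ee_rot: [0.5, 0.5, 0.499, -0.5]
force: [-0.8, -0.3, -1.1]
grip_width: 0.997
t 16.23 tcp [464.3 300.8 175.9] jaw -90.0 down [ 0.002 -0.    -1.   ] F [-0.8 -0.3 -1.1] g 85.1 j [ 0.36  0.39  1.44 -0.    1.31  1.94]
lin [0.3208 0.5321 0.6058] rot [-0.0006  0.0008 -0.0033] | dist 260.0 alt rot [ 6.283e+00 -5.000e-03 -1.000e-03]
fine {'n': 840, 'z': np.float64(122.5), 'mec': (463.5, 300.9, 29.1), 'lsq': (np.float64(464.0), np.float64(300.8), np.float64(27.2))}
pan {'n': 80, 'z': np.float64(93.7), 'mec': (466.7, 301.1, 29.5), 'lsq': (np.float64(468.0), np.float64(301.8), np.float64(22.6))}
lid {'n': 1194, 'z': np.float64(14.6), 'mec': (471.0, 121.6, 31.3), 'lsq': (np.float64(470.8), np.float64(122.0), np.float64(23.7))}
coarse {'n': 434, 'z': np.float64(54.3), 'mec': (624.0, 120.0, 29.5), 'lsq': (np.float64(623.9), np.float64(120.5), np.float64(27.2))}
```

View pics/w14.png

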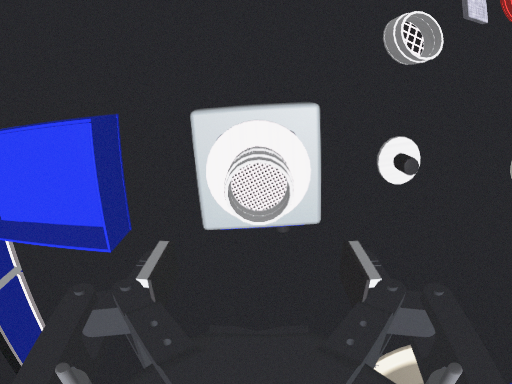

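Fine sieve home and straight. On to the coarse sieve at (624,119.5).

```bash
python3 -m jog '[{"linear":[0,0.07,0.08],"rotation":[0,0,0],"grip":85},{"linear":[0.04,0.15,0.17],"rotation":[0,0,0],"grip":85},{"linear":[0.08,0.23,0.26],"rotation":[0,0,0],"grip":85},{"linear":[0.12,0.31,0.35],"rotation":[0,0,0],"grip":85},{"linear":[0.16,0.39,0.44],"rotation":[0,0,0],"grip":85},{"linear":[0.2,0.47,0.53],"rotation":[0,0,0],"grip":85},{"linear":[0.22,0.532,0.604],"rotation":[0,0,-0.003],"grip":85},{"linear":[0.22,0.532,0.604],"rotation":[0,0,-0.003],"grip":85},{"linear":[0.22,0.532,0.604],"rotation":[0,0,-0.003],"grip":85},{"linear":[0.22,0.532,0.604],"rotation":[0,0,-0.003],"grip":85}]' 60; python3 - <<'E'
from h import *
p,d,W=shot('wrist','w15'); P=wcloud(d,W)
print(circ(P,624,119,51,58,36))
plan(624,119,-29,90)
E
```

```text
time_s: 17.12
eef_pos: [622.4, 119.7, 107.6]
ee_rot: [-0.499, -0.499, -0.501, 0.501]
force: [-0.2, -0.8, -1.1]
grip_width: 0.996
{'n': 844, 'z': np.float64(54.6), 'mec': (624.4, 119.4, 29.1), 'lsq': (np.float64(624.9), np.float64(119.3), np.float64(27.2))}
t 17.17 tcp [622.4 120.2 108.2] jaw -90.0 down [-0.003 -0.001 -1.   ] F [ 0.3 -0.5 -0.8] g 84.9 j [ 0.01  0.62  1.25 -0.    1.27  1.58]
lin [0.4575 0.0069 0.0034] rot [0.0012 0.0022 0.0069] | dist 137.0 alt rot [-6.282e+00 -1.100e-02  3.000e-03]
```

View pics/w15.png

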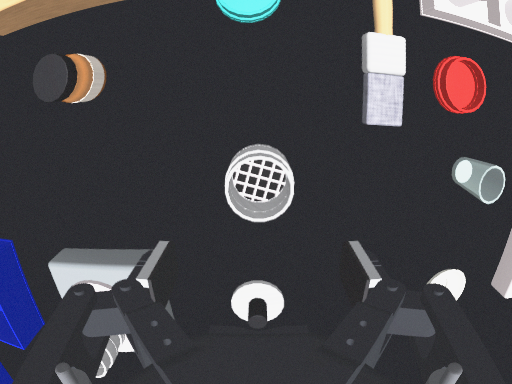

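Wide mesh, centred. I descend and grip.

```bash
python3 -m jog '[{"linear":[0.08,0.008,0.002],"rotation":[0,0,0.007],"grip":85},{"linear":[0.18,0.008,0.002],"rotation":[0,0,0.007],"grip":85},{"linear":[0.28,0.008,0.002],"rotation":[0,0,0.007],"grip":85},{"linear":[0.37,0.008,0.002],"rotation":[0,0,0.007],"grip":85},{"linear":[0.43,0.008,0.002],"rotation":[0,0,0.007],"grip":85},{"linear":[0.453,0.008,0.002],"rotation":[0,0,0.007],"grip":85},{"linear":[0.453,0.008,0.002],"rotation":[0,0,0.007],"grip":85},{"linear":[0.453,0.008,0.002],"rotation":[0,0,0.007],"grip":85},{"linear":[0.453,0.008,0.002],"rotation":[0,0,0.007],"grip":75},{"linear":[0.453,0.008,0.002],"rotation":[0,0,0.007],"grip":66},{"linear":[0.453,0.008,0.002],"rotation":[0,0,0.007],"grip":50},{"linear":[0.453,0.008,0.002],"rotation":[0,0,0.007],"grip":50},{"linear":[0.453,0.008,0.002],"rotation":[0,0,0.007],"grip":50},{"linear":[0.453,0.008,0.002],"rotation":[0,0,0.007],"grip":50}]' 60; python3 - <<'E'
from h import *
p,d,W=shot('wrist','w16'); P=wcloud(d,W)
print(circ(P,624,119.5,51,57,31))
plan(464,300,100,90)
E
```

```text
time_s: 18.33
eef_pos: [625.3, 119.5, -25.5]
ee_rot: [0.501, 0.5, 0.499, -0.499]
force: [-2.4, -0.5, 8.6]
grip_width: 0.708
{'n': 2768, 'z': np.float64(54.5), 'mec': (624.1, 119.5, 31.0), 'lsq': (np.float64(625.1), np.float64(119.6), np.float64(27.2))}
t 18.38 tcp [625.3 119.6 -25.5] jaw -90.0 down [ 0.003 -0.001 -1.   ] F [-2.9 -0.3  8.9] g 61.2 j [ 0.01  0.78  1.35 -0.    1.01  1.58]
lin [-0.4205 -0.5361 -0.6014] rot [ 0.0013  0.002  -0.0055] | dist 273.0 alt rot [-6.282e+00  9.000e-03  3.000e-03]
```

View pics/w16.png

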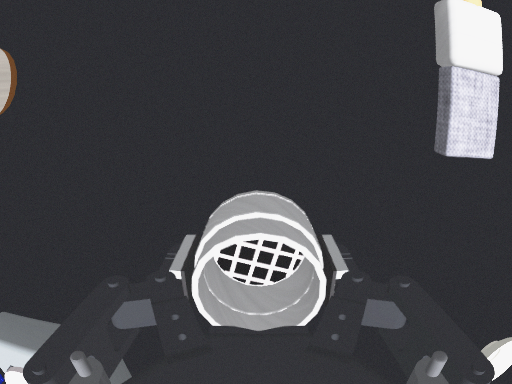

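```bash
python3 -m jog '[{"linear":[-0.02,0,0],"rotation":[0,0,-0.005],"grip":50},{"linear":[-0.08,0,0],"rotation":[0,0,-0.005],"grip":50},{"linear":[-0.18,0,0],"rotation":[0,0,-0.005],"grip":50},{"linear":[-0.28,0,0],"rotation":[0,0,-0.005],"grip":50},{"linear":[-0.38,-0.02,-0.02],"rotation":[0,0,-0.005],"grip":50},{"linear":[-0.46,-0.06,-0.06],"rotation":[0,0,-0.005],"grip":50},{"linear":[-0.52,-0.12,-0.12],"rotation":[0,0,-0.005],"grip":50},{"linear":[-0.56,-0.19,-0.2],"rotation":[0,0,-0.005],"grip":50},{"linear":[-0.56,-0.26,-0.28],"rotation":[0,0,-0.005],"grip":50},{"linear":[-0.56,-0.33,-0.36],"rotation":[0,0,-0.005],"grip":50},{"linear":[-0.56,-0.4,-0.44],"rotation":[0,0,-0.005],"grip":50},{"linear":[-0.56,-0.47,-0.52],"rotation":[0,0,-0.005],"grip":50},{"linear":[-0.56,-0.52,-0.56],"rotation":[0,0,-0.005],"grip":50},{"linear":[-0.56,-0.535,-0.575],"rotation":[0,0,-0.005],"grip":50},{"linear":[-0.56,-0.535,-0.575],"rotation":[0,0,-0.005],"grip":50},{"linear":[-0.56,-0.535,-0.575],"rotation":[0,0,-0.005],"grip":50}]' 60; python3 - <<'E'
from h import *
p,d,W=shot('wrist','w17'); P=wcloud(d,W); e=st()[0]; z0=e[2]+80
print("held",circ(P,e[0],e[1],z0-3,z0+4,30),"fine",circ(P,464,300.5,119,127,36))
plan(464,300.5,88.5,90)
E
```

```text
time_s: 19.72
eef_pos: [464.8, 291.7, 142.3]
ee_rot: [0.501, 0.5, 0.5, -0.5]
force: [-0.2, -0.4, -0.6]
grip_width: 0.712
held {'n': 2536, 'z': np.float64(222.3), 'mec': (464.1, 291.1, 29.8), 'lsq': (np.float64(464.9), np.float64(291.9), np.float64(27.0))} fine {'n': 528, 'z': np.float64(122.6), 'mec': (467.1, 302.2, 28.7), 'lsq': (np.float64(463.9), np.float64(300.9), np.float64(27.3))}
t 19.77 tcp [465.1 291.4 142.1] jaw -90.0 down [ 0.001 -0.001 -1.   ] F [ 0.4 -0.3 -1.7] g 60.9 j [ 0.35  0.41  1.5  -0.    1.23  1.92]
lin [ 0.1787 -0.0037 -0.0306] rot [-0.0004  0.0021 -0.0018] | dist 54.0 alt rot [ 6.283e+00 -3.000e-03 -3.000e-03]
```

View pics/w17.png

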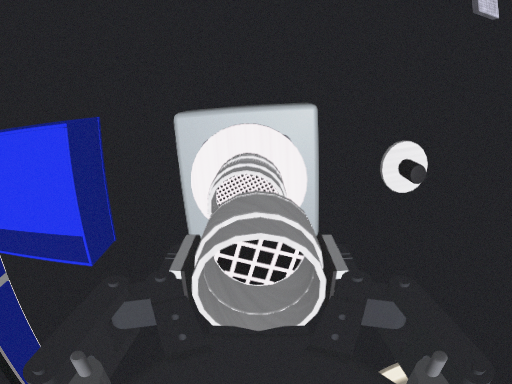

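```bash
python3 -m jog '[{"linear":[0.01,-0.003,-0.015],"rotation":[0,0,0],"grip":50},{"linear":[0.04,-0.003,-0.031],"rotation":[0,0,0],"grip":50},{"linear":[0.08,-0.003,-0.031],"rotation":[0,0,0],"grip":50},{"linear":[0.11,-0.003,-0.031],"rotation":[0,0,0],"grip":50},{"linear":[0.13,-0.003,-0.031],"rotation":[0,0,0],"grip":50},{"linear":[0.14,-0.003,-0.031],"rotation":[0,0,0],"grip":50},{"linear":[0.15,-0.003,-0.031],"rotation":[0,0,0],"grip":50},{"linear":[0.16,-0.003,-0.031],"rotation":[0,0,0],"grip":50},{"linear":[0.168,-0.003,-0.031],"rotation":[0,0,0],"grip":50},{"linear":[0.168,-0.003,-0.031],"rotation":[0,0,0],"grip":50}]' 60; python3 - <<'E'
from h import *
plan(464.2,300.7,88.5,90)
E
```

```text
time_s: 20.6
eef_pos: [464.1, 300.6, 91.4]
ee_rot: [0.5, 0.5, 0.499, -0.5]
force: [-0.7, -0.2, -2.9]
grip_width: 0.713
t 20.6 tcp [464.1 300.6  91.4] jaw -90.0 down [ 0.001 -0.001 -1.   ] F [-0.7 -0.2 -2.9] g 60.9 j [ 0.36  0.47  1.55 -0.    1.12  1.94]
lin [ 0.0098  0.0002 -0.0004] rot [-0.0005  0.0023 -0.0013] | dist 3.0 alt rot [ 6.283e+00 -2.000e-03 -4.000e-03]
```

```bash
python3 -m jog '[{"linear":[0.005,0,0],"rotation":[0,0,0],"grip":50},{"linear":[0.01,0,0],"rotation":[0,0,0],"grip":50},{"linear":[0.011,0,0],"rotation":[0,0,0],"grip":50},{"linear":[0.011,0,0],"rotation":[0,0,0],"grip":50},{"linear":[0.011,0,0],"rotation":[0,0,0],"grip":50}]' 60; python3 - <<'E'
from h import *
plan(464.1,300.6,88.5,90); p,d,W=shot('wrist','w18'); P=wcloud(d,W);print(circ(P,464,300.5,164,172,31))
E
```

```text
time_s: 21.02
eef_pos: [464.3, 300.7, 88.5]
ee_rot: [0.5, 0.5, 0.499, -0.5]
force: [-1.3, -0.7, 1.4]
grip_width: 0.715
t 21.02 tcp [464.3 300.7  88.5] jaw -90.0 down [ 0.001 -0.001 -1.   ] F [-1.3 -0.7  1.4] g 61.1 j [ 0.36  0.48  1.55 -0.    1.11  1.94]
lin [-0.     -0.0007  0.0002] rot [-0.0005  0.0018 -0.0025] | dist 0.0 alt rot [ 6.283e+00 -4.000e-03 -3.000e-03]
{'n': 3087, 'z': np.float64(168.3), 'mec': (464.1, 300.5, 31.0), 'lsq': (np.float64(464.4), np.float64(300.7), np.float64(27.2))}
```

Rim at 168.3 (expected 168), light contact. I release and lift.

```bash
python3 -m jog '[{"linear":[0,0,0],"rotation":[0,0,0],"grip":64},{"linear":[0,0,0],"rotation":[0,0,0],"grip":70},{"linear":[0,0,0],"rotation":[0,0,0],"grip":80},{"linear":[0,0,0],"rotation":[0,0,0],"grip":85},{"linear":[0,0,0],"rotation":[0,0,0],"grip":85},{"linear":[-0.05,0,0],"rotation":[0,0,0],"grip":85},{"linear":[-0.12,0,0],"rotation":[0,0,0],"grip":85},{"linear":[-0.22,0,0],"rotation":[0,0,0],"grip":85},{"linear":[-0.32,0,0],"rotation":[0,0,0],"grip":85},{"linear":[-0.4,0,0],"rotation":[0,0,0],"grip":85},{"linear":[-0.4,0,0],"rotation":[0,0,0],"grip":85},{"linear":[-0.4,0,0],"rotation":[0,0,0],"grip":85}]' 60; python3 - <<'E'
from h import *
plan(471,121,100,90); p,d,W=shot('wrist','w19'); P=wcloud(d,W)
for k,(x,y,z) in dict(coarse=(464,300.5,168),lid=(471,121,14),knob=(471,121,46)).items(): print(k,circ(P,x,y,z-3,z+4,36))
E
```

```text
time_s: 22.07
eef_pos: [464.5, 300.9, 209.4]
ee_rot: [0.501, 0.501, 0.499, -0.499]
force: [-0.8, 0.1, -1.2]
grip_width: 0.994
t 22.07 tcp [464.5 300.9 209.4] jaw -90.0 down [ 0.003 -0.    -1.   ] F [-0.8  0.1 -1.2] g 84.9 j [ 0.36  0.36  1.39 -0.    1.39  1.94]
lin [0.3647 0.0204 0.5997] rot [-0.0004  0.0003 -0.0067] | dist 211.0 alt rot [ 6.283 -0.011 -0.   ]
coarse {'n': 925, 'z': np.float64(168.5), 'mec': (463.6, 300.9, 29.3), 'lsq': (np.float64(464.1), np.float64(300.9), np.float64(27.2))}
lid {'n': 1063, 'z': np.float64(14.7), 'mec': (470.5, 121.7, 31.8), 'lsq': (np.float64(470.6), np.float64(121.6), np.float64(23.9))}
knob {'n': 199, 'z': np.float64(46.6), 'mec': (470.9, 122.2, 11.1), 'lsq': (np.float64(471.0), np.float64(122.5), np.float64(7.8))}
```

View pics/w19.png

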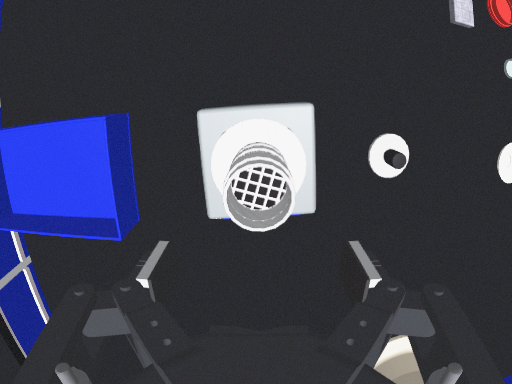

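Coarse sieve home. I move over the lid with the fingers partly closed to 44 mm, and measure the tip offset there before descending.

```bash
python3 -m jog '[{"linear":[0,0.003,0.1],"rotation":[0,0,0],"grip":85},{"linear":[0.03,0.006,0.2],"rotation":[0,0,0],"grip":70},{"linear":[0.08,0.01,0.3],"rotation":[0,0,0],"grip":44},{"linear":[0.15,0.02,0.4],"rotation":[0,0,-0.006],"grip":44},{"linear":[0.22,0.02,0.5],"rotation":[0,0,-0.006],"grip":44},{"linear":[0.3,0.02,0.58],"rotation":[0,0,-0.006],"grip":44},{"linear":[0.365,0.02,0.597],"rotation":[0,0,-0.006],"grip":44},{"linear":[0.365,0.02,0.597],"rotation":[0,0,-0.006],"grip":44},{"linear":[0.365,0.02,0.597],"rotation":[0,0,-0.006],"grip":44},{"linear":[0.365,0.02,0.597],"rotation":[0,0,-0.006],"grip":44}]' 60; python3 - <<'E'
from h import *
p,d,W=shot('wrist','w20'); P=wcloud(d,W); e=st()[0]
print(circ(P,471,121,43,50,20),circ(P,471,121,11,18,36))
m=(abs(P[...,0]-e[0]-11)<4)&(P[...,2]>e[2]+30)&(P[...,2]<e[2]+110)&(abs(P[...,1]-e[1])<45)
for s in(1,-1):
    Q=P[m&(s*(P[...,1]-e[1])>10)]; print(len(Q),(np.percentile(Q[:,2],[0,1,3,10])-e[2]).round(1), np.percentile(s*(Q[:,1]-e[1]),[1,50]))
plan(471,121.5,-20,90)
E
```

```text
time_s: 22.95
eef_pos: [470.3, 122.1, 99.3]
ee_rot: [-0.5, -0.499, -0.5, 0.501]
force: [-0.1, 1.1, 0.6]
grip_width: 0.519
{'n': 505, 'z': np.float64(46.7), 'mec': (471.2, 121.2, 10.8), 'lsq': (np.float64(471.4), np.float64(121.3), np.float64(7.6))} {'n': 2607, 'z': np.float64(14.8), 'mec': (470.4, 121.5, 31.3), 'lsq': (np.float64(470.0), np.float64(121.3), np.float64(23.8))}
1896 [42.  45.8 49.  57.9] [21.56855685 27.66929941]
1937 [41.4 45.6 48.4 57.6] [21.42198138 27.59644998]
t 23.0 tcp [470.5 122.2  99.6] jaw -89.9 down [-0.001 -0.001 -1.   ] F [-0.3 -0.1  0.7] g 43.9 j [ 0.01  0.33  1.74 -0.    1.07  1.58]
lin [0.3986 0.002  0.002 ] rot [0.0018 0.0021 0.0015] | dist 120.0 alt rot [-6.281e+00 -2.000e-03  3.000e-03]
```

View pics/w20.png

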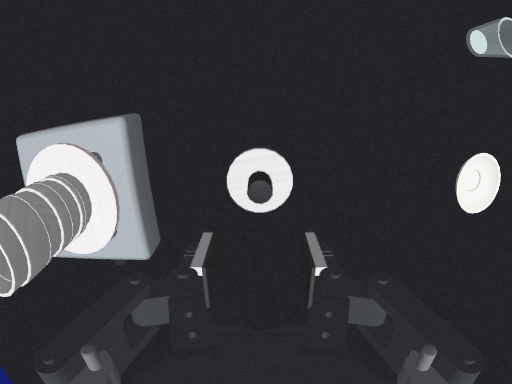

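Tips are about 43–46 mm above the reported TCP at this opening. With eef_z=-22 the tips will stand roughly 6 mm above the disc on the knob.

```bash
python3 -m jog '[{"linear":[0.08,0.002,0.002],"rotation":[0,0,0],"grip":44},{"linear":[0.18,0.002,0.002],"rotation":[0,0,0],"grip":44},{"linear":[0.27,0.002,0.002],"rotation":[0,0,0],"grip":44},{"linear":[0.34,0.002,0.002],"rotation":[0,0,0],"grip":44},{"linear":[0.39,0.002,0.002],"rotation":[0,0,0],"grip":44},{"linear":[0.405,0.002,0.002],"rotation":[0,0,0],"grip":44},{"linear":[0.405,0.002,0.002],"rotation":[0,0,0],"grip":44},{"linear":[0.405,0.002,0.002],"rotation":[0,0,0],"grip":44}]' 60; python3 - <<'E'
from h import *
p,d,W=shot('wrist','w21'); P=wcloud(d,W); e=st()[0]
print(circ(P,471,121,43,50,14),circ(P,471,121,11,18,36))
plan(471,121.5,-22,90)
E
```

```text
time_s: 23.67
eef_pos: [471.8, 121.9, -20.8]
ee_rot: [0.501, 0.5, 0.5, -0.5]
force: [0.2, 0.3, -0.5]
grip_width: 0.518
{'n': 1507, 'z': np.float64(46.7), 'mec': (470.8, 121.3, 11.2), 'lsq': (np.float64(471.5), np.float64(121.3), np.float64(7.7))} {'n': 5412, 'z': np.float64(14.9), 'mec': (470.4, 121.1, 31.7), 'lsq': (np.float64(472.5), np.float64(121.4), np.float64(22.2))}
t 23.72 tcp [471.9 121.8 -20.6] jaw -89.9 down [ 0.002 -0.001 -1.   ] F [ 0.4 -0.7 -0.5] g 44.2 j [ 0.01  0.52  1.83 -0.    0.78  1.58]
lin [ 0.0046 -0.0031  0.0011] rot [ 0.0028  0.0019 -0.0032] | dist 2.0 alt rot [-6.28e+00  5.00e-03  3.00e-03]
```

View pics/w21.png

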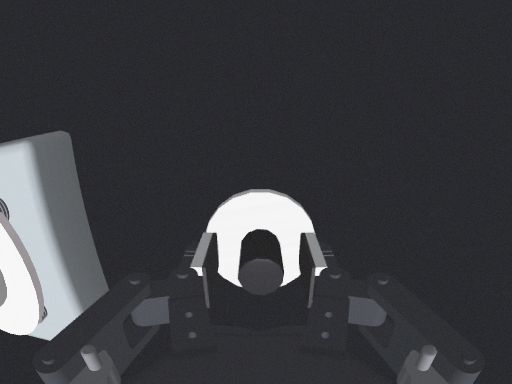

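```bash
python3 -m jog '[{"linear":[0,-0.002,0.001],"rotation":[0,0,-0.003],"grip":34},{"linear":[0,-0.002,0.001],"rotation":[0,0,-0.003],"grip":26},{"linear":[0,-0.002,0.001],"rotation":[0,0,-0.003],"grip":15},{"linear":[0,-0.002,0.001],"rotation":[0,0,-0.003],"grip":12},{"linear":[0,-0.002,0.001],"rotation":[0,0,-0.003],"grip":12},{"linear":[0,-0.002,0.001],"rotation":[0,0,-0.003],"grip":12},{"linear":[0,-0.002,0.001],"rotation":[0,0,-0.003],"grip":12}]' 60; python3 - <<'E'
from h import *
p,d,W=shot('wrist','w22'); P=wcloud(d,W); e=st()[0]
print(circ(P,471,121,43,50,14),circ(P,471,121,11,18,36))
plan(464,300.6,200,90)
E
```

```text
time_s: 24.3
eef_pos: [472.0, 121.6, -19.5]
ee_rot: [0.501, 0.5, 0.5, -0.499]
force: [-2.4, 0.4, 8.4]
grip_width: 0.239
{'n': 1538, 'z': np.float64(46.7), 'mec': (470.9, 121.2, 13.9), 'lsq': (np.float64(471.5), np.float64(121.7), np.float64(7.9))} {'n': 3999, 'z': np.float64(14.9), 'mec': (470.5, 121.7, 31.2), 'lsq': (np.float64(475.1), np.float64(121.9), np.float64(21.4))}
t 24.35 tcp [472.  121.6 -19.5] jaw -89.9 down [ 0.002 -0.001 -1.   ] F [-2.   0.5  8.1] g 19.9 j [ 0.01  0.52  1.83 -0.    0.78  1.58]
lin [-0.7322 -0.0246 -0.5961] rot [ 0.0026  0.0016 -0.0038] | dist 283.0 alt rot [-6.281e+00  6.000e-03  3.000e-03]
```

View pics/w22.png

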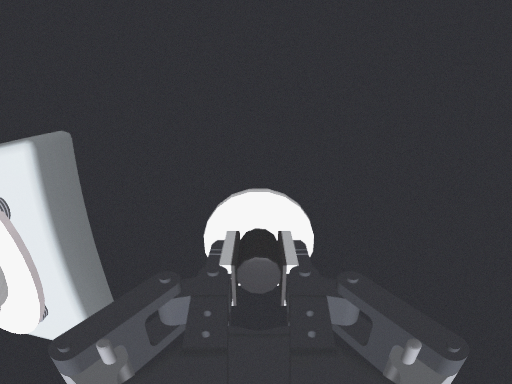

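```bash
python3 -m jog '[{"linear":[-0.02,0,0],"rotation":[0,0,-0.003],"grip":12},{"linear":[-0.08,0,0],"rotation":[0,0,-0.003],"grip":12},{"linear":[-0.18,0,0],"rotation":[0,0,-0.003],"grip":12},{"linear":[-0.28,0,0],"rotation":[0,0,-0.003],"grip":12},{"linear":[-0.38,0,0],"rotation":[0,0,-0.003],"grip":12},{"linear":[-0.48,0,0],"rotation":[0,0,-0.003],"grip":12},{"linear":[-0.58,-0.005,-0.02],"rotation":[0,0,-0.003],"grip":12},{"linear":[-0.66,-0.01,-0.06],"rotation":[0,0,-0.003],"grip":12},{"linear":[-0.69,-0.02,-0.14],"rotation":[0,0,-0.003],"grip":12},{"linear":[-0.69,-0.025,-0.24],"rotation":[0,0,-0.003],"grip":12},{"linear":[-0.69,-0.025,-0.34],"rotation":[0,0,-0.003],"grip":12},{"linear":[-0.69,-0.025,-0.44],"rotation":[0,0,-0.003],"grip":12},{"linear":[-0.69,-0.025,-0.52],"rotation":[0,0,-0.003],"grip":12},{"linear":[-0.69,-0.025,-0.565],"rotation":[0,0,-0.003],"grip":12},{"linear":[-0.69,-0.025,-0.565],"rotation":[0,0,-0.003],"grip":12},{"linear":[-0.69,-0.025,-0.565],"rotation":[0,0,-0.003],"grip":12}]' 60; python3 - <<'E'
from h import *
p,d,W=shot('wrist','w23'); P=wcloud(d,W); e=st()[0]
print("disc",circ(P,e[0],e[1],e[2]+31,e[2]+37,36),"knob",circ(P,e[0],e[1],e[2]+64,e[2]+68,13),"coarse",circ(P,464,300.5,164,172,36))
plan(464,300.6,140.5,90)
E
```

```text
time_s: 25.68
eef_pos: [463.7, 291.0, 187.3]
ee_rot: [0.501, 0.499, 0.5, -0.5]
force: [0.4, 0.2, -1.4]
grip_width: 0.237
disc {'n': 3969, 'z': np.float64(221.6), 'mec': (462.5, 291.3, 31.3), 'lsq': (np.float64(466.7), np.float64(291.3), np.float64(21.6))} knob {'n': 1425, 'z': np.float64(253.5), 'mec': (464.3, 290.9, 12.7), 'lsq': (np.float64(463.2), np.float64(291.3), np.float64(7.7))} coarse {'n': 564, 'z': np.float64(168.6), 'mec': (465.2, 301.6, 28.8), 'lsq': (np.float64(464.3), np.float64(300.9), np.float64(27.2))}
t 25.73 tcp [463.9 290.5 187.4] jaw -89.9 down [ 0.    -0.001 -1.   ] F [-0.7  0.8 -1.4] g 19.8 j [ 0.35  0.37  1.44 -0.    1.34  1.92]
lin [ 0.1562  0.0004 -0.034 ] rot [ 0.0023  0.0027 -0.0002] | dist 48.0 alt rot [-6.281e+00  0.000e+00  4.000e-03]
```

View pics/w23.png

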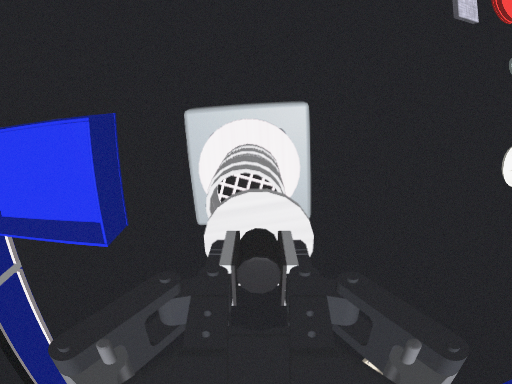

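```bash
python3 -m jog '[{"linear":[0.01,0.004,-0.015],"rotation":[0,0,0],"grip":12},{"linear":[0.03,0.004,-0.033],"rotation":[0,0,0],"grip":12},{"linear":[0.06,0.004,-0.033],"rotation":[0,0,0],"grip":12},{"linear":[0.09,0.004,-0.033],"rotation":[0,0,0],"grip":12},{"linear":[0.11,0.004,-0.033],"rotation":[0,0,0],"grip":12},{"linear":[0.12,0.004,-0.033],"rotation":[0,0,0],"grip":12},{"linear":[0.13,0.004,-0.033],"rotation":[0,0,0],"grip":12},{"linear":[0.138,0.004,-0.033],"rotation":[0,0,0],"grip":12},{"linear":[0.146,0.004,-0.033],"rotation":[0,0,0],"grip":12},{"linear":[0.146,0.004,-0.033],"rotation":[0,0,0],"grip":12}]' 60; python3 - <<'E'
from h import *
plan(465.2,300.6,140.5,90)
E
```

```text
time_s: 26.57
eef_pos: [465.0, 300.2, 143.3]
ee_rot: [0.501, 0.499, 0.5, -0.5]
force: [0.1, -0.7, -1.2]
grip_width: 0.237
t 26.57 tcp [465.  300.2 143.3] jaw -89.9 down [-0.    -0.001 -1.   ] F [ 0.1 -0.7 -1.2] g 20.2 j [ 0.36  0.42  1.48 -0.    1.24  1.93]
lin [ 0.0093  0.0007 -0.0013] rot [0.0021 0.003  0.0003] | dist 3.0 alt rot [-6.281e+00 -1.000e-03  5.000e-03]
```

```bash
python3 -m jog '[{"linear":[0.004,0,0],"rotation":[0,0,0],"grip":12},{"linear":[0.009,0,0],"rotation":[0,0,0],"grip":12},{"linear":[0.01,0,0],"rotation":[0,0,0],"grip":12},{"linear":[0.01,0,0],"rotation":[0,0,0],"grip":12},{"linear":[0.01,0,0],"rotation":[0,0,0],"grip":12}]' 60; python3 - <<'E'
from h import *
plan(465.2,300.6,140.5,90); p,d,W=shot('wrist','w24'); P=wcloud(d,W);print(circ(P,464,300.5,171,178,36),circ(P,464,300.5,203,209,13))
E
```

```text
time_s: 26.98
eef_pos: [465.1, 300.3, 140.5]
ee_rot: [0.501, 0.5, 0.5, -0.5]
force: [-0.5, -0.4, 0.6]
grip_width: 0.238
t 26.98 tcp [465.1 300.3 140.5] jaw -89.9 down [ 0.    -0.001 -1.   ] F [-0.5 -0.4  0.6] g 20.3 j [ 0.36  0.42  1.49 -0.    1.23  1.93]
lin [ 0.0001  0.0002 -0.0011] rot [ 0.0021  0.0025 -0.0007] | dist 0.0 alt rot [-6.281e+00  1.000e-03  4.000e-03]
{'n': 4002, 'z': np.float64(174.9), 'mec': (463.9, 300.8, 31.3), 'lsq': (np.float64(468.2), np.float64(300.6), np.float64(21.5))} {'n': 1504, 'z': np.float64(206.7), 'mec': (464.1, 300.6, 12.9), 'lsq': (np.float64(464.8), np.float64(300.6), np.float64(7.8))}
```

View pics/w24.png

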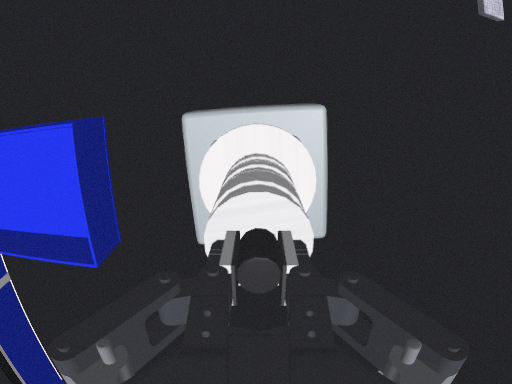

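Disc top at 174.9 (expected 174, camera reads about 0.6 high) and centred. I open gently and rise.

```bash
python3 -m jog '[{"linear":[0.001,0,0],"rotation":[0,0,0],"grip":24},{"linear":[0.001,0,0],"rotation":[0,0,0],"grip":30},{"linear":[0.001,0,0],"rotation":[0,0,0],"grip":40},{"linear":[0,0,0],"rotation":[0,0,0],"grip":50},{"linear":[0,0,0],"rotation":[0,0,0],"grip":50},{"linear":[0,0,0],"rotation":[0,0,0],"grip":50},{"linear":[-0.05,0,0],"rotation":[0,0,0],"grip":50},{"linear":[-0.12,0,0],"rotation":[0,0,0],"grip":50},{"linear":[-0.22,0,0],"rotation":[0,0,0],"grip":50},{"linear":[-0.32,0,0],"rotation":[0,0,0],"grip":50},{"linear":[-0.36,0,0],"rotation":[0,0,0],"grip":50},{"linear":[-0.36,0,0],"rotation":[0,0,0],"grip":50}]' 60; python3 - <<'E'
from h import *
plan(465.2,300.6,140.5,90); p,d,W=shot('wrist','w25'); P=wcloud(d,W);print(circ(P,464,300.5,171,178,36),circ(P,464,300.5,203,209,16))
for s in(1,-1):
  for ax in(0,1):
    m=(np.hypot(P[...,0]-464,P[...,1]-300.5)<30)&(abs(P[...,2]-175)<4)&(s*(P[...,ax]-(464,300.5)[ax])>15); print(ax,s,m.sum(),np.median(P[m][:,2]).round(2))
q,_,_=shot('side','s3'); r,_,_=shot('scene','c3')
cv2.imwrite("pics/sc3.png",np.hstack([cv2.resize(q[60:260,150:350,::-1],(390,390)),cv2.resize(r[20:240,150:370,::-1],(390,390))]))
E
```

```text
time_s: 28.03
eef_pos: [466.1, 300.9, 251.6]
ee_rot: [0.502, 0.501, 0.499, -0.498]
force: [-0.3, 0.9, 0.4]
grip_width: 0.584
t 28.03 tcp [466.1 300.9 251.6] jaw -89.9 down [ 0.006  0.001 -1.   ] F [-0.3  0.9  0.4] g 49.9 j [ 0.36  0.34  1.31 -0.    1.49  1.93]
lin [ 0.3704 -0.0052  0.0012] rot [ 0.0023 -0.0017 -0.0117] | dist 111.0 alt rot [-6.281e+00  1.800e-02 -3.000e-03]
{'n': 2759, 'z': np.float64(174.8), 'mec': (463.9, 300.6, 31.2), 'lsq': (np.float64(463.4), np.float64(300.5), np.float64(23.9))} {'n': 530, 'z': np.float64(206.7), 'mec': (464.1, 300.5, 10.8), 'lsq': (np.float64(464.6), np.float64(300.4), np.float64(7.6))}
0 1 679 174.77
1 1 626 174.86
0 -1 446 174.82
1 -1 633 174.77
```

View pics/w25.png

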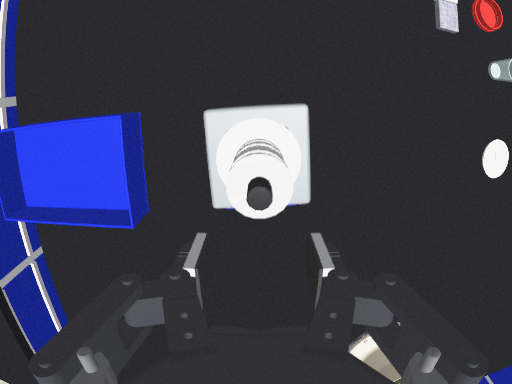

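View pics/sc3.png

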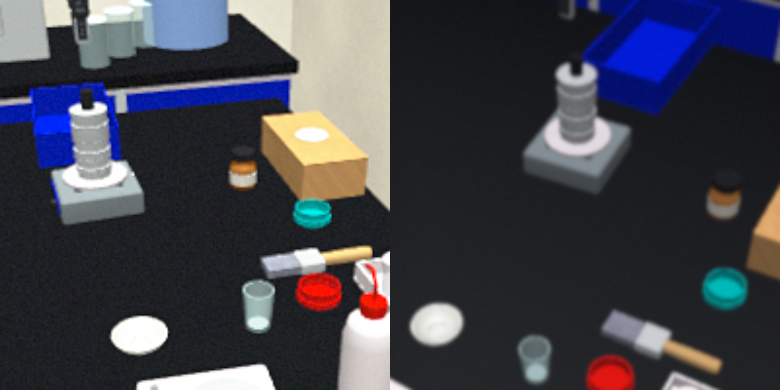

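The lid disc is level at 174.8 and centred within about 1 mm. The stack is straight in both views, the other items stand where they were, and the gripper is clear. Handing in.

```bash
python3 -c "
from rig import *
print(finish_job())"
```

```text
the job is handed in; nothing more can be done
None
```

I built the stack on the shaker in order (pan, fine sieve, coarse sieve, lid with the knob up) and handed it in at about 28 s on the clock; no verdict is reported.

**Last checks:** In the wrist camera the pan, fine sieve and coarse sieve rims read 90.5, 122.5 and 168.5 mm as each was set down. The lid disc reads 174.8 mm. The expected heights are 90, 122, 168 and 174 mm, and this camera reads about 0.5–0.9 mm high. All axes lie within about 1 mm of (464, 300.8), and the four sides of the lid disc agree within 0.1 mm, so it is level. In the side and scene views the stack looks straight, the gripper is clear of it, and the items to be left stand where they were. I judged those items by eye and did not measure them again.

**What disagreed:**
- **TCP height:** the reported height was about 45 mm below the fingertips I measured, so my first pan grasp closed on air above the rim. It touched nothing, and from then on I worked from measured tip heights.
- **Pan grasp:** on the second try I measured about 24 N upward on the tool, and the arm was pushed about 3 mm sideways before the lift. I took it as the tips on the bench, though the pads swinging forward as they close may have added to it. The pan still went into the seat cleanly.
- **Camera offsets:** the side camera put the seat about 2–3 mm lower in y than the wrist camera, so I placed each part by the wrist view.

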